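# Clamp the valve-seat cutter in the bench chuck and zero the gauge

### The job

First clear the fixture plate: put the red dust cap from the chuck and every loose hub nut into the blue tray. Then stand the gold-headed valve-seat cutter, shank down, on the floor of the chuck and turn the knurled sleeve clockwise until the three jaws grip it firmly and upright. After that turn the dial gauge's bezel until its red zero mark lies under the needle's tip, and leave the other tools in the rack and everything else on the bench where they are.

Things in the scene. Friction and masses are not known exactly. Their poses are not given: they have to be found in the camera images.
- fixture: fixed grey steel plate 300 x 320 x 12 mm (x by y) with yellow-black marks along the edge next to the robot; carries the bench chuck (on its own y = -65 mm) and the dial gauge (y = +65 mm), axes upright; origin at the centre of its underside. A thin stem (8 mm thick, 40 mm above the table) runs from the gauge to the chuck
- chuck_floor (a point): on the chuck's axis, on the solid floor inside the chuck where the shank's foot stands (26 mm above the table, 44 mm below the top of its sleeve, which is 70 mm above the table). The mouth is 38 mm wide; the three jaws inside stand from 31 to 67 mm above the table and leave an opening of 24 to 26 mm when slack
- sleeve (a joint): angle of the chuck's round knurled steel sleeve, rad, growing clockwise seen from above, moving all jaws inward 2.2 mm per rad; 0 is fully open, at about 2.3 the jaws meet a 16 mm shank, from about 2.75 they grip firmly; stops at 3.3. The knurled part to grip is 54 mm across and reaches from 46 to 70 mm above the table. It stays where it is left
- jaw0: one of the three equal silver jaws inside the chuck, 8 mm wide, 36 mm high; origin on the chuck's axis at the jaws' foot
- cap: red plastic dust cap lying over the chuck's mouth: a round flange 46 mm across and 4 mm thick with a hexagonal grip above, 30 mm across flats, 22 mm high (26 mm in all), 50 g; origin at the centre of its underside, z up, flats facing its own x axis and every 60 degrees
- nut1: loose hexagonal hub nut standing on the fixture plate, 36 mm across flats, 32 mm high, 160 g; its bored top looks black; origin at the centre of its underside, z up its axis, the flats face its own x axis and every 60 degrees from it; may be absent
- nut2: loose hexagonal hub nut standing on the fixture plate, 36 mm across flats, 32 mm high, 160 g; its bored top looks black; origin at the centre of its underside, z up its axis, the flats face its own x axis and every 60 degrees from it; may be absent
- nut3: loose hexagonal hub nut standing on the fixture plate, 36 mm across flats, 32 mm high, 160 g; its bored top looks black; origin at the centre of its underside, z up its axis, the flats face its own x axis and every 60 degrees from it; may be absent
- nut4: loose hexagonal hub nut standing on the fixture plate, 36 mm across flats, 32 mm high, 160 g; its bored top looks black; origin at the centre of its underside, z up its axis, the flats face its own x axis and every 60 degrees from it; may be absent
- nut5: loose hexagonal hub nut standing on the fixture plate, 36 mm across flats, 32 mm high, 160 g; its bored top looks black; origin at the centre of its underside, z up its axis, the flats face its own x axis and every 60 degrees from it; may be absent
- tray: fixed blue open tray 240 x 190 x 45 mm (x by y by z), walls and floor 5 mm, at one side of the fixture; origin at the centre of its underside
- bit: the valve-seat cutter: steel shank 16 mm in diameter and 50 mm long, gold fluted cutting head above it, 24 mm in diameter and 30 mm high (80 mm in all), 130 g; stands shank down in a fixed wooden rack (70 x 200 x 42 mm, three 19 mm holes 30 mm deep, 65 mm apart) at the side of the fixture away from the tray; origin at the centre of the shank's foot, z up towards the head
- reamer: a tool in the rack that stays there: 16 mm shank, thin dark head 12 mm in diameter, 90 mm in all; origin at its foot
- drift: a tool in the rack that stays there: 16 mm shank, blue head 28 mm in diameter, 68 mm in all; origin at its foot
- gauge_top (a point): on the dial gauge's upright axis, level with its white face (76 mm above the table). The black ribbed bezel that is gripped is 56 mm across and reaches from 57 to 75 mm above the table
- bezel (a joint): angle of the gauge's bezel with the white scale, rad, growing clockwise seen from above; stays where it is left
- needle (a joint): angle of the gauge's black needle, rad, measured like the bezel: the gauge reads zero when bezel and needle have the same angle; it is not touched and does not turn with the bezel
- zero_mark (a point): the outer part of the broad red zero mark on the white scale, 22 mm from the gauge's axis, turns with the bezel
- needle_tip (a point): the black needle's tip, 22 mm from the gauge's axis
- oil: yellow grease tin, 60 mm across, 55 mm high, bystander
- jar: amber jar with a red lid, 64 mm across, 80 mm high, bystander
- wrench: steel wrench lying beyond the fixture, bystander
- can: green tin, 52 mm across, 70 mm high, bystander
- race: steel bearing ring 60 mm across, 16 mm high, lying near the robot, bystander

How it is judged:
By the outcome, as a careful person would: the job done as asked, in the order asked, and still so for the second after the job is handed in, with the robot touching nothing.
Of nut1, nut2, nut3, nut4, nut5 only 2 to 4 are there at a start; the rules pass over those that are not, and their reading is None.
At some moment in a run one of nut1, nut2, nut3, nut4, nut5 may be knocked a few centimetres aside while the robot is not near it.
It also fails if it takes over 210 s, if anything falls off the work surface, if the arm or the gripper's body presses on something with over 40 N, if the wrist force passes 120 N, or if a joint passes its speed limit or range.

### The arm

A 6-joint arm with a two-finger parallel gripper is mounted at the origin on the work surface. World frame = base frame: x ahead of the robot, y to its left, z up, the work surface at z = 0. Lengths are in mm, angles in rad, forces in N, time in s.
With the tool pointing down it reaches from about 400 to 925 mm from the base axis. Payload 12.5 kg.
Tool frame: the origin (TCP) lies at the very end of the fingers, on their centre line; the grasp point (between the pads) lies 19 mm behind it; z points along the fingers, x is the direction in which the jaws open and shut, and the axes are right-handed (so a half turn about z gives the same grasp; the last joint's range is limited). The gripper opens to 95 mm and grips with 3 to 60 N. Pads are 20 mm wide; open, the fingers measure 119 mm over their backs; the gripper's body (75 mm by 180 mm) begins 59 mm behind the grasp point.
Start: joints at [-1.391, 0.491, 1.559, -0, 1.092, -0.106], TCP at [176.226, -599.659, 214.661] pointing down, gripper open.
Joint ranges: [-3.1, 3.1], [-0.84, 2.19], [0.05, 2.79], [-1.13, 4.28], [0.06, 2.93], [-2.69, 2.69]. Speed limits (rad/s): [2.22, 2.22, 2.79, 3.14, 3.14, 3.14].

### API

Orientations are given as [roll, pitch, yaw] about the fixed x, y, z axes, in that order (R = Rz(yaw) Ry(pitch) Rx(roll)).
In Python, from cell import env gives the robot as it stands.
- The arm moves only by the tool arm_command, never from a script. Its argument "motion" is one flat list of numbers, 7 for each row, row after row: the opening, from -1 (shut) to 1 (fully open), then the shift along the tool's x, y, z in mm, then the turn, a rotation vector about the tool's x, y, z in degrees. In form: [fingers, dx, dy, dz, rx, ry, rz, fingers, dx, dy, dz, rx, ry, rz, ...]. A call has 1 to 20 rows; each row is the pose to reach, as a shift and turn from the pose commanded when the call began, along the tool's axes at that moment; what a row does not reach only later rows make up. A row lasts 1/10 s, in which the tool goes at most 50 mm and 8.59 degrees, less where a joint would pass 70% of its speed; a pose out of reach is approached as far as the arm can. A call with a gripper value outside its range is refused whole. The fingers move at their own pace and stop on an object; the grip force is fixed at half the most. Time passes only in rows, so rows that repeat a pose let the fingers close. It gives the time, the measured TCP pose, the force and the opening at its end, in the units of the state.
- env.state(): the state, without advancing time (a new reading comes with each control period).
- env.read_camera(name): name is "scene" or "side" or "wrist"; returns (picture, depth): 480x640x3 uint8, red, green, blue; 480x640 float32, mm along the optical axis (not along the pixel's ray), 0 where there is no reading.
- env.calibration(name): a dict with "fx", "fy", "cx", "cy" (pixels), "cam_to_world" (4x4, takes a point from camera to world coordinates). Camera axes: x right, y down, z forward; pixel columns grow to the right and rows downward; lengths in mm; the calibration is good to about 2 mm. A picture is of the moment at which its call begins: read the wrist's pose just before it. calibration takes no time and is no camera call; for the wrist camera it gives the pose at the moment of the call.
- env.job_done(): hands the job in, once; it reports no verdict.
Trained networks look in the newest picture that a camera, given by its name, has taken for a name from the list of things; names that differ only in an ending like _2 or _b are one class to them, and where a whole thing is asked for, a point or a joint stands for the part that bears it (a point fixed in the world has none). Each returns a list of dicts, best first, with "confidence" (0 to 1); they miss things now and then, are a little off and sometimes report something else, mostly with a low value. They report only what shows in the picture. A call takes as long as a camera call.
- env.recognise(camera, label): "location" ([column, row] in pixels, amid what is visible of it).
- env.silhouettes(camera, label): "region" (480x640 bool, what is visible of it) and "location" ([column, row] in pixels, amid what is visible of it).
- env.spot_point(camera, label): "location" ([column, row] in pixels: a listed point, or the origin of a listed thing).
The state is a dict: "t": time; "joints": joint angles; "qvel": joint speeds; "tau": joint torques, N m; "eef_pos": TCP position; "tcp_rot": TCP orientation; "ft_force": force on the tool from outside, world axes, zero at the start; "moment": the same for the moment, N m; "opening": opening from 0.0 (shut) to 1.0 (fully open).
Only numpy, scipy, OpenCV 4.12 (cv2) and the standard library are available. Lean on these libraries where they do the work, as an engineer would, in place of code of your own. Each camera call takes 0.05 s, during which the arm holds its last target.

## Working session

There is one attempt and no reset: what is moved stays moved. The work goes in short steps, Python scripts to look and compute and a tool call to move; the robot and the scene stay as the last step left them, time stands still between calls to the robot, and variables do not carry over. Pictures are saved under pics/ and viewed, and the job is handed in when it is done.

Besides the shell and the picture viewer there is one more tool, called as name(argument=value, ...) on one line, values as JSON. arm_command: Moves the arm, as the interface text tells. Its arguments: {"type":"object","properties":{"motion":{"type":"array","items":{"type":"number"}}},"required":["motion"]}

```bash
ls -la; mkdir -p pics
python3 - <<'E'
from cell import env
import cv2
print(env.state())
for n in ("scene","side","wrist"):
    p,d=env.read_camera(n); cv2.imwrite(f"pics/a_{n}.png",p[:,:,::-1])
    c=env.calibration(n); print(n,c)
E
```

```text
total 12
drwxr-xr-x  3 agent agent 4096 Dec  6 21:57 .
drwxr-xr-x 23 root  root  4096 Dec  6 21:57 ..
drwxr-xr-x  2 agent agent 4096 Dec  6 21:57 pics
{'t': 0.0, 'joints': array([-1.39062294e+00,  4.91547498e-01,  1.55944506e+00, -2.48457880e-05,
        1.09170900e+00, -1.05620484e-01]), 'qvel': array([-7.77598843e-04, -8.23075930e-04, -8.02031420e-04, -1.24572664e-03,
       -5.83558008e-05, -2.17782961e-04]), 'tau': array([-2.70351984e-04, -6.12632990e+01, -2.58179820e+01,  6.92579267e-02,
        4.82131785e-02, -8.22820152e-05]), 'eef_pos': array([ 176.15906745, -599.40522555,  214.07075795]), 'tcp_rot': array([-3.14149766e+00,  1.10504968e-03, -1.28499094e+00]), 'ft_force': array([ 0.13334496, -0.26916199, -0.19799674]), 'moment': array([ 0.03041652,  0.03495519, -0.00929969]), 'opening': 0.9985526455561483}
scene {'fx': 512.7258257490571, 'fy': 512.7258257490571, 'cx': 326.7502205797347, 'cy': 250.69991955437743, 'cam_to_world': array([[ 8.78160729e-01,  2.89529959e-01, -3.80796712e-01,
         9.63469063e+02],
       [ 4.78186274e-01, -5.09505758e-01,  7.15361286e-01,
      
[... 426 characters left out ...]
 5.73151867e-01, -7.80233287e-01,
         8.97597445e+02],
       [-2.13550450e-02, -8.08996326e-01, -5.87425660e-01,
         7.38331344e+02],
       [ 0.00000000e+00,  0.00000000e+00,  0.00000000e+00,
         1.00000000e+00]])}
wrist {'fx': 332.44305462838935, 'fy': 332.44305462838935, 'cx': 312.42810726864104, 'cy': 236.42804269812694, 'cam_to_world': array([[ 2.81433480e-01, -9.30563545e-01, -2.34193691e-01,
         2.41412687e+02],
       [-9.59579990e-01, -2.73228028e-01, -6.74736070e-02,
        -5.79320548e+02],
       [-1.19980151e-03,  2.43716912e-01, -9.69845672e-01,
         3.84887979e+02],
       [ 0.00000000e+00,  0.00000000e+00,  0.00000000e+00,
         1.00000000e+00]])}
```

View pics/a_scene.png

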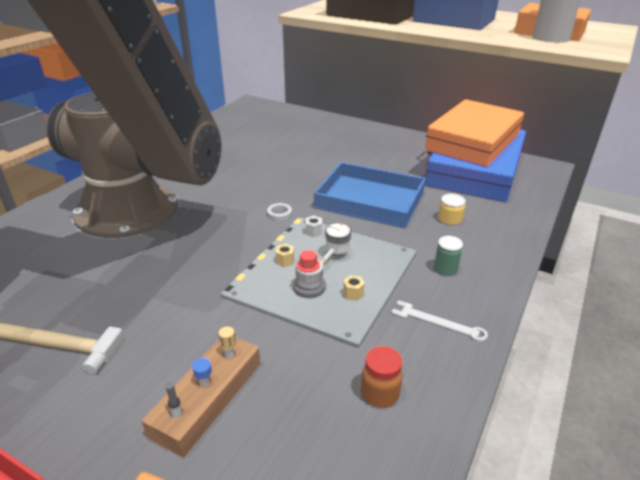

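View pics/a_side.png

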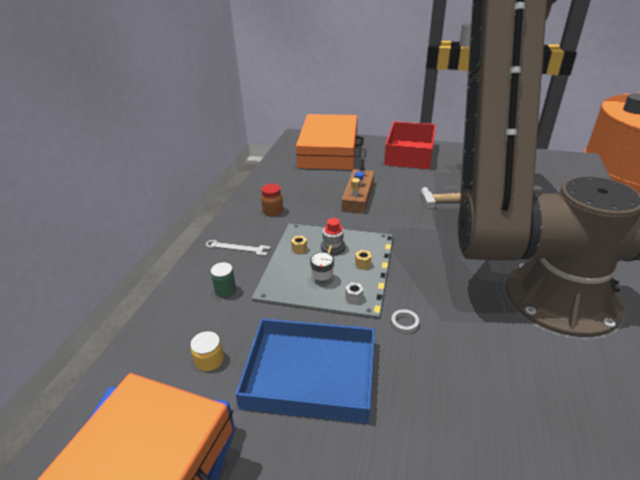

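View pics/a_wrist.png

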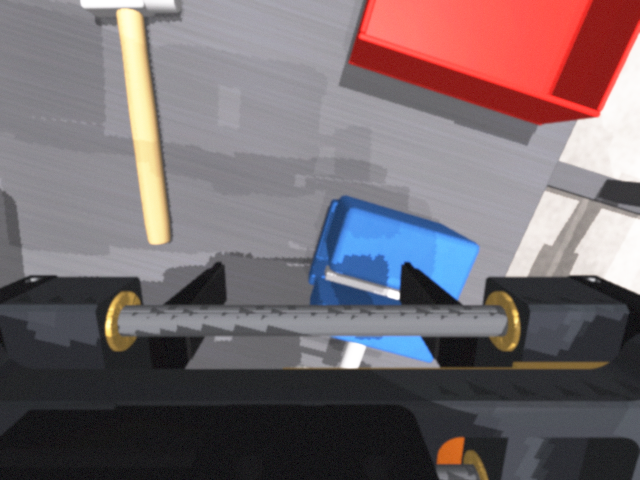

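```bash
cat > h.py <<'E'
from cell import env
import numpy as np, cv2
from scipy.spatial.transform import Rotation as R
def toolT():
    s=env.state(); T=np.eye(4); T[:3,:3]=R.from_euler('xyz',s['tcp_rot']).as_matrix(); T[:3,3]=s['eef_pos']; return T
def ray(c,uv):
    d=np.array([(uv[0]-c['cx'])/c['fx'],(uv[1]-c['cy'])/c['fy'],1]); M=c['cam_to_world']
    return M[:3,3],M[:3,:3]@d
def at_z(c,uv,z):
    o,d=ray(c,uv); return o+d*(z-o[2])/d[2]
def at_depth(c,uv,dep):
    o,d=ray(c,uv); return o+d*dep
def proj(c,P):
    M=np.linalg.inv(c['cam_to_world']); p=M[:3,:3]@np.array(P)+M[:3,3]
    return np.array([c['fx']*p[0]/p[2]+c['cx'],c['fy']*p[1]/p[2]+c['cy']]),p[2]
def cloud(c,dep,mask=None):
    v,u=np.nonzero((dep>0) if mask is None else (mask&(dep>0)))
    z=dep[v,u]; p=np.stack([(u-c['cx'])/c['fx']*z,(v-c['cy'])/c['fy']*z,z],1)
    M=c['cam_to_world']; return p@M[:3,:3].T+M[:3,3]
def wrap(a): return (a+np.pi)%(2*np.pi)-np.pi
E
python3 - <<'E'
from h import *
T=toolT(); c=env.calibration('wrist'); print(np.round(np.linalg.inv(T)@c['cam_to_world'],3))
names={'chuck_floor':26,'cap':70,'nut1':12,'tray':0,'bit':12,'reamer':12,'drift':12,'gauge_top':76,'zero_mark':76,'needle_tip':76,'fixture':0,'oil':0,'jar':0,'can':0,'race':0,'wrench':0}
for cam in ('scene','side'):
    c=env.calibration(cam); env.read_camera(cam)
    for n,z in names.items():
        r=env.spot_point(cam,n)
        print(cam,n,[(round(q['confidence'],2),np.round(q['location']).tolist(),np.round(at_z(c,q['location'],z)[:2]).tolist()) for q in r[:5]])
print(env.state()['t'])
E
```

```text
[[   1.      -0.      -0.      -1.075]
 [   0.       0.97     0.244  -68.286]
 [   0.      -0.244    0.97  -170.678]
 [   0.       0.       0.       1.   ]]
scene chuck_floor [(0.7, [305.0, 281.0], [553.0, -49.0])]
scene cap [(0.6, [308.0, 263.0], [557.0, -44.0])]
scene nut1 [(0.79, [356.0, 290.0], [647.0, -10.0]), (0.64, [284.0, 263.0], [475.0, -4.0]), (0.57, [312.0, 231.0], [466.0, 131.0])]
scene tray [(0.63, [373.0, 196.0], [513.0, 371.0])]
scene bit [(0.79, [233.0, 366.0], [553.0, -287.0])]
scene reamer [(0.59, [179.0, 426.0], [553.0, -421.0]), (0.44, [326.0, 273.0], [568.0, 10.0]), (0.31, [206.0, 395.0], [552.0, -358.0])]
scene drift [(0.82, [204.0, 392.0], [545.0, -353.0])]
scene gauge_top [(0.71, [339.0, 228.0], [557.0, 86.0])]
scene zero_mark [(0.63, [346.0, 225.0], [564.0, 106.0])]
scene needle_tip []
scene fixture [(0.7, [324.0, 270.0], [553.0, 30.0]), (0.48, [353.0, 292.0], [639.0, -4.0])]
scene oil [(0.98, [446.0, 219.0], [716.0, 358.0])]
scene jar [(0.7, [326.0, 272.0], [560.0, 25.0]), (0.56, [377.0, 393.0], [784.0, -213.0])]
scene can [(0.73, [444.0, 268.0], [774.0, 163
[... 455 characters left out ...]
353.0, 200.0], [551.0, -303.0])]
side reamer []
side drift [(0.46, [308.0, 376.0], [508.0, 366.0])]
side gauge_top [(0.91, [323.0, 259.0], [549.0, 81.0]), (0.69, [239.0, 247.0], [760.0, 84.0]), (0.29, [208.0, 360.0], [678.0, 421.0])]
side zero_mark [(0.85, [320.0, 264.0], [549.0, 103.0]), (0.42, [210.0, 360.0], [675.0, 419.0])]
side needle_tip []
side fixture [(0.82, [328.0, 268.0], [553.0, 23.0])]
side oil [(0.63, [211.0, 356.0], [719.0, 355.0])]
side jar [(0.66, [273.0, 209.0], [784.0, -217.0])]
side can [(0.58, [227.0, 290.0], [769.0, 158.0])]
side race [(0.57, [405.0, 323.0], [341.0, 169.0])]
side wrench [(0.74, [320.0, 260.0], [578.0, -3.0]), (0.55, [240.0, 246.0], [809.0, -18.0])]
1.85
```

```bash
cat >> h.py <<'E'
def plan(*wps):
    "waypoints (x,y,z,yaw_deg[,rel]) -> tool shift and turn from the present pose, tool kept pointing down"
    T=toolT()
    for x,y,z,yw in wps:
        G=R.from_euler('xyz',[np.pi,0,np.radians(yw)]).as_matrix()
        d=T[:3,:3].T@(np.array([x,y,z])-T[:3,3]); rv=np.degrees(R.from_matrix(T[:3,:3].T@G).as_rotvec())
        print('wp',(x,y,z,yw),'shift',np.round(d,1).tolist(),'turn',np.round(rv,2).tolist(),'dist',round(np.linalg.norm(d)),'j6~',round(np.arctan2(y,x)-np.radians(yw),2))
E
python3 - <<'E'
from h import *
plan((485,20,300,-90))
E
```

```text
wp (485, 20, 300, -90) shift [-507.5, -471.0, -85.4] turn [-0.0, -0.01, 16.38] dist 698 j6~ 1.61
```

arm_command(motion=[1,-507.5,-471,-85.4,0,0,16.38,1,-507.5,-471,-85.4,0,0,16.38,1,-507.5,-471,-85.4,0,0,16.38,1,-507.5,-471,-85.4,0,0,16.38,1,-507.5,-471,-85.4,0,0,16.38,1,-507.5,-471,-85.4,0,0,16.38,1,-507.5,-471,-85.4,0,0,16.38,1,-507.5,-471,-85.4,0,0,16.38,1,-507.5,-471,-85.4,0,0,16.38,1,-507.5,-471,-85.4,0,0,16.38,1,-507.5,-471,-85.4,0,0,16.38,1,-507.5,-471,-85.4,0,0,16.38,1,-507.5,-471,-85.4,0,0,16.38,1,-507.5,-471,-85.4,0,0,16.38,1,-507.5,-471,-85.4,0,0,16.38,1,-507.5,-471,-85.4,0,0,16.38,1,-507.5,-471,-85.4,0,0,16.38,1,-507.5,-471,-85.4,0,0,16.38])

```text
t: 3.65
eef_pos: [484.7, 18.9, 300.0]
tcp_rot: [3.141, -0.0, -1.573]
ft_force: [0.0, -0.2, 0.7]
opening: 1.0
```

```bash
cat > look.py <<'E'
from h import *
import sys
def look(tag):
    c=env.calibration('wrist'); p,d=env.read_camera('wrist')
    cv2.imwrite(f'pics/{tag}.png',p[:,:,::-1]); np.savez(f'/tmp/{tag}.npz',p=p,d=d,c=c)
    return c,p,d
E
python3 - <<'E'
from look import *
c,p,d=look('b')
for n,z in {'chuck_floor':26,'cap':70,'nut1':12,'gauge_top':76,'zero_mark':76,'needle_tip':76,'fixture':0,'tray':0,'bit':12,'jaw0':31}.items():
    r=env.spot_point('wrist',n)
    print(n,[(round(q['confidence'],2),np.round(q['location']).tolist(),np.round(at_z(c,q['location'],z)[:2],1).tolist()) for q in r[:5]])
s=env.state();print(s['t'],s['eef_pos'],s['tcp_rot'])
E
```

```text
chuck_floor [(0.95, [365.0, 147.0], [559.7, -48.0])]
cap [(0.56, [374.0, 150.0], [555.4, -51.7]), (0.3, [364.0, 150.0], [555.7, -40.6])]
nut1 [(0.91, [324.0, 217.0], [464.8, 3.6]), (0.83, [344.0, 77.0], [645.7, -20.9]), (0.73, [235.0, 217.0], [465.1, 129.4]), (0.27, [541.0, 158.0], [545.4, -286.7])]
gauge_top [(0.55, [262.0, 152.0], [553.2, 78.7]), (0.51, [312.0, 151.0], [554.4, 21.0])]
zero_mark [(0.85, [240.0, 156.0], [548.8, 103.9]), (0.25, [259.0, 153.0], [552.4, 82.0])]
needle_tip [(0.56, [258.0, 172.0], [531.6, 84.2])]
fixture [(0.73, [314.0, 149.0], [558.2, 17.9])]
tray [(0.7, [77.0, 186.0], [508.2, 351.8])]
bit [(0.78, [539.0, 158.0], [545.4, -283.5])]
jaw0 []
4.2 [485.04868286  20.01709737 300.00991607] [-3.14153661e+00 -1.12229637e-04 -1.57090609e+00]
```

View pics/b.png

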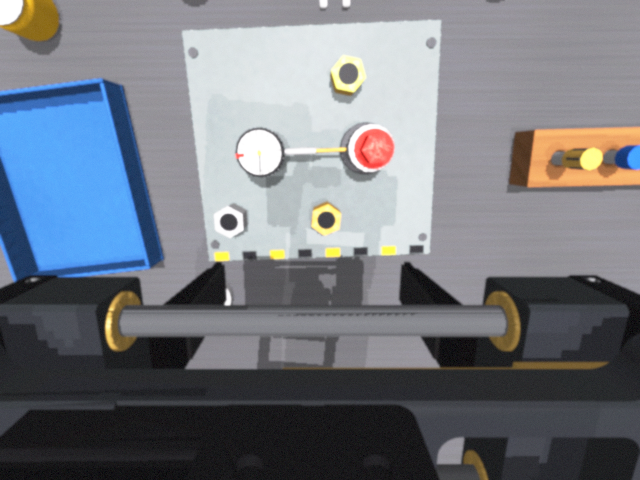

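```bash
cat >> h.py <<'E'
def ortho(c,p,cx,cy,z,half,s):
    "top view: columns = -y (right is -y), rows = -x (up is +x)"
    n=int(2*half*s)
    j,i=np.meshgrid(np.arange(n),np.arange(n))
    X=cx+half-i/s; Y=cy+half-j/s
    M=np.linalg.inv(c['cam_to_world']); P=np.stack([X,Y,np.full(X.shape,z)],-1)@M[:3,:3].T+M[:3,3]
    u=(c['fx']*P[...,0]/P[...,2]+c['cx']).astype(np.float32); v=(c['fy']*P[...,1]/P[...,2]+c['cy']).astype(np.float32)
    return cv2.remap(p,u,v,cv2.INTER_CUBIC)
E
python3 - <<'E'
from h import *
f=np.load('/tmp/b.npz',allow_pickle=True);c=f['c'].item();p=f['p']
def tile(cx,cy,z,half=35,s=5):
    im=ortho(c,p,cx,cy,z,half,s).copy(); n=im.shape[0]
    cv2.line(im,(n//2,0),(n//2,n),(255,0,255),1);cv2.line(im,(0,n//2),(n,n//2),(255,0,255),1)
    for k in range(-30,31,10): cv2.circle(im,(int((half+k)*s),n//2),2,(0,255,255),-1);cv2.circle(im,(n//2,int((half+k)*s)),2,(0,255,255),-1)
    return cv2.resize(im,(260,260))
r1=np.hstack([tile(465,3,44),tile(645,-17,44),tile(466,129,44)])
r2=np.hstack([tile(555,-46,96),tile(555,-46,70),tile(553,82,76)])
cv2.imwrite('pics/b2.png',np.vstack([r1,r2])[:,:,::-1])
E
```

```text
(no output)
```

View pics/b2.png

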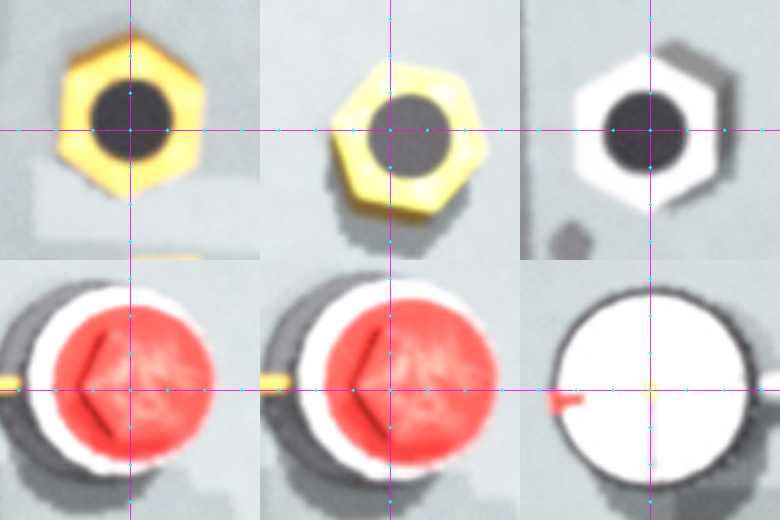

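```bash
cat >> h.py <<'E'
def fitpoly(im_mask,cx,cy,half,s,k=6):
    "largest blob in an ortho mask: world centre, k-fold flat-normal angle deg (world)"
    cs,_=cv2.findContours(im_mask.astype(np.uint8),cv2.RETR_EXTERNAL,cv2.CHAIN_APPROX_NONE)
    q=max(cs,key=cv2.contourArea); h=cv2.convexHull(q); m=cv2.moments(h)
    ux,uy=m['m10']/m['m00'],m['m01']/m['m00']
    pts=q[:,0,:].astype(float); X=-(pts[:,1]-uy)/s; Y=-(pts[:,0]-ux)/s
    th=np.linspace(-np.pi,np.pi,721)[:-1]
    sup=np.array([(X*np.cos(t)+Y*np.sin(t)).max() for t in th])
    ph=np.angle(np.sum(sup*np.exp(1j*k*th)))/k   # vertices where support largest
    flat=np.degrees(ph)+180/k
    w=[ (X*np.cos(t)+Y*np.sin(t)).max()-(X*np.cos(t)+Y*np.sin(t)).min() for t in np.radians(flat+np.arange(3)*60)]
    return (cx+half-uy/s,cy+half-ux/s),flat%(360/k),np.round(w,1)
E
python3 - <<'E'
from h import *
f=np.load('/tmp/b.npz',allow_pickle=True);c=f['c'].item();p=f['p'];d=f['d']
half,s=32,5
for (x,y) in ((468,3),(643,-21),(466,130.5)):
    im=ortho(c,p,x,y,44,half,s); hsv=cv2.cvtColor(im,cv2.COLOR_RGB2HSV)
    dark=(im.max(2)<130)
    m=((hsv[...,1]>70)&(hsv[...,2]>150)&(hsv[...,0]<40)) if y<100 else (im.min(2)>235)
    n=im.shape[0]; rr=np.hypot(*(np.indices((n,n))-n/2))/s
    print('hex',fitpoly(m&(rr<26),x,y,half,s)); 
    print('bore',fitpoly(dark&(rr<14),x,y,half,s)[::2])
x,y=556,-50
im=ortho(c,p,x,y,74,half,s);hsv=cv2.cvtColor(im,cv2.COLOR_RGB2HSV)
m=(hsv[...,1]>80)&((hsv[...,0]<12)|(hsv[...,0]>168)); print('flange',fitpoly(m,x,y,half,s))
# tray
env.read_camera('wrist');r=env.silhouettes('wrist','tray')
for cam in('scene','side'):
    cc=env.calibration(cam);_,dd=env.read_camera(cam)
    r=env.silhouettes(cam,'tray')[0]; P=cloud(cc,dd,r['region']); Q=P[(P[:,2]>40)&(P[:,2]<52)]
    print(cam,r['confidence'],cv2.minAreaRect(Q[:,:2].astype(np.float32)), np.percentile(P[:,2],[2,50,98]))
E
```

```text
hex ((469.37678349566687, 3.298174195362634), np.float64(23.632660000684137), array([40.8, 37.4, 39.9]))
bore ((467.7606403340873, 2.688432612184137), array([20.9, 21. , 21.1]))
hex ((633.3946052868189, -18.946007312833423), np.float64(47.60352282365723), array([36.1, 34.9, 18.2]))
bore ((643.3322081064731, -22.173172010485985), array([20.5, 20.6, 20.5]))
hex ((465.3174533809254, 130.75690473807697), np.float64(30.43305757752668), array([37.8, 37.1, 37.6]))
bore ((465.371588806012, 130.35812349279345), array([21. , 21.5, 21.4]))
flange ((556.9781340825012, -50.78540303632367), np.float64(12.753691744845135), array([44.6, 45.4, 44.7]))
scene 0.55 ((513.8543701171875, 345.63775634765625), (240.3220977783203, 197.23934936523438), 6.272105693817139) [ 3.01339644 13.77781705 46.07118756]
side 0.7 ((539.2313232421875, 35.39088439941406), (130.74891662597656, 256.9066162109375), 37.5167350769043) [ 2.90841656 12.35944382 75.33908364]
```

Run:
```python
from h import *
f=np.load('/tmp/b.npz',allow_pickle=True);c=f['c'].item();p=f['p'];d=f['d']
P=cloud(c,d)
def near(x,y,r): return P[(np.hypot(P[:,0]-x,P[:,1]-y)<r)]
Q=near(557,-49,35)
for lo,hi in((90,100),(70,80),(60,72)):
    q=Q[(Q[:,2]>lo)&(Q[:,2]<hi)]; print(lo,len(q),q.mean(0).round(1),q.min(0).round(1),q.max(0).round(1))
q=Q[Q[:,2]>88][:,:2]
th=np.radians(np.arange(0,180,3)); w=[np.ptp(q@[np.cos(t),np.sin(t)]) for t in th]; print([ (int(np.degrees(t)),round(x,1)) for t,x in zip(th,w)][::2])
for x,y in ((468,3),(643,-22),(465,130.5)):
    q=near(x,y,28);q=q[(q[:,2]>38)&(q[:,2]<50)]; w=[np.ptp(q[:,:2]@[np.cos(t),np.sin(t)]) for t in th]
    a=np.angle(np.sum(np.array(w)*np.exp(6j*th)))/6; print(x,y,len(q),q[:,2].mean().round(1),((q.max(0)+q.min(0))/2).round(1),'flat',(np.degrees(a)+30)%60)
plan((557,-50,150,-55),(557,-50,77,-55))
```

```text
90 704 [557.3 -50.2  96.4] [541.6 -67.8  90. ] [572.2 -33.4  98.6]
70 819 [558.4 -43.4  73.4] [531.6 -73.1  70. ] [583.3 -22.4  79.4]
60 440 [559.4 -37.7  69.7] [531.4 -75.5  60.2] [584.7 -21.1  71.9]
[(0, np.float64(30.6)), (6, np.float64(29.9)), (12, np.float64(31.1)), (18, np.float64(32.4)), (24, np.float64(33.3)), (29, np.float64(33.8)), (36, np.float64(34.0)), (42, np.float64(33.8)), (48, np.float64(33.2)), (54, np.float64(32.3)), (59, np.float64(31.2)), (66, np.float64(30.4)), (72, np.float64(31.8)), (78, np.float64(33.0)), (84, np.float64(33.9)), (90, np.float64(34.4)), (96, np.float64(34.5)), (102, np.float64(34.3)), (108, np.float64(33.6)), (114, np.float64(32.7)), (119, np.float64(31.3)), (126, np.float64(30.3)), (132, np.float64(31.3)), (138, np.float64(32.5)), (144, np.float64(33.3)), (150, np.float64(33.8)), (156, np.float64(33.8)), (162, np.float64(33.6)), (168, np.float64(32.9)), (174, np.float64(31.9))]
468 3 670 44.5 [467.7   2.5  43. ] flat 23.871322221165205
643 -22 914 44.7 [642.8 -22.1  43. ] flat 49.521140404226685
465 130.5 676 44.6 [466.1 130.1  43. ] flat 30.600400487270427
wp (557, -50, 150, -55) shift [70.1, -71.9, 150.0] turn [-0.0, -0.01, -35.0] dist 181 j6~ 0.87
wp (557, -50, 77, -55) shift [70.1, -71.9, 223.0] turn [-0.0, -0.01, -35.0] dist 245 j6~ 0.87
```

arm_command(motion=[0.4,70.1,-72,150,0,0,-35,0.4,70.1,-72,150,0,0,-35,0.4,70.1,-72,150,0,0,-35,0.4,70.1,-72,150,0,0,-35,0.4,70.1,-72,150,0,0,-35,0.4,70.1,-72,190,0,0,-35,0.4,70.1,-72,222,0,0,-35,0.4,70.1,-72,222,0,0,-35,0.4,70.1,-72,222,0,0,-35,-1,70.1,-72,222,0,0,-35,-1,70.1,-72,222,0,0,-35,-1,70.1,-72,222,0,0,-35,-1,70.1,-72,222,0,0,-35,-1,70.1,-72,222,0,0,-35,-1,70.1,-72,222,0,0,-35,-1,70.1,-72,222,0,0,-35])

```text
t: 6.1
eef_pos: [557.2, -50.1, 78.3]
tcp_rot: [-3.141, -0.0, -0.96]
ft_force: [-0.7, -0.3, 4.6]
opening: 0.312
```

Run:
```python
from h import *
s=env.state();print(s['t'],s['eef_pos'],s['tcp_rot'],s['opening']*95,s['ft_force'])
plan((557,-50,180,-55),(470,310,180,-90),(470,310,20,-90))
```

```text
6.1 [557.20325507 -50.13792215  78.26204038] [-3.14135359e+00 -3.85514159e-04 -9.60106368e-01] 29.655692477796606 [-0.67958775 -0.3307299   4.55431291]
wp (557, -50, 180, -55) shift [-0.2, 0.1, -101.7] turn [-0.01, -0.02, -0.01] dist 102 j6~ 0.87
wp (470, 310, 180, -90) shift [-345.0, -135.1, -101.8] turn [-0.02, -0.02, 34.99] dist 384 j6~ 2.15
wp (470, 310, 20, -90) shift [-345.1, -135.1, 58.2] turn [-0.02, -0.02, 34.99] dist 375 j6~ 2.15
```

Run:
```python
from h import *
plan((458,315,180,-90),(458,315,19,-90))
```

```text
wp (458, 315, 180, -90) shift [-356.0, -128.1, -101.8] turn [-0.02, -0.02, 34.99] dist 392 j6~ 2.17
wp (458, 315, 19, -90) shift [-356.0, -128.1, 59.2] turn [-0.02, -0.02, 34.99] dist 383 j6~ 2.17
```

arm_command(motion=[-1,0,0,-50,0,0,0,-1,0,0,-100,0,0,0,-1,-356,-128,-102,0,0,35,-1,-356,-128,-102,0,0,35,-1,-356,-128,-102,0,0,35,-1,-356,-128,-102,0,0,35,-1,-356,-128,-102,0,0,35,-1,-356,-128,-102,0,0,35,-1,-356,-128,-102,0,0,35,-1,-356,-128,-102,0,0,35,-1,-356,-128,-52,0,0,35,-1,-356,-128,0,0,0,35,-1,-356,-128,45,0,0,35,-1,-356,-128,59,0,0,35,-1,-356,-128,59,0,0,35,0,-356,-128,59,0,0,35,0,-356,-128,59,0,0,35,0,-356,-128,59,0,0,35,0,-356,-128,20,0,0,35,0,-356,-128,-20,0,0,35])

```text
t: 8.1
eef_pos: [457.5, 314.8, 99.4]
tcp_rot: [3.141, -0.001, -1.571]
ft_force: [0.6, 0.6, -0.8]
opening: 0.497
```

Run:
```python
from look import *
c,p,d=look('c')
s=env.state();print(s['t'],s['eef_pos'],s['opening']*95)
plan((410,130,200,-90),(466,130.3,120,-90),(466,130.3,16,-90))
```

```text
8.15 [459.78860339 316.12331313 105.86257488] 47.238638375806595
wp (410, 130, 200, -90) shift [185.8, 49.1, -95.2] turn [-0.42, 0.22, 0.0] dist 214 j6~ 1.88
wp (466, 130.3, 120, -90) shift [185.8, -6.3, -14.8] turn [-0.42, 0.22, 0.0] dist 186 j6~ 1.84
wp (466, 130.3, 16, -90) shift [186.2, -5.5, 89.2] turn [-0.42, 0.22, 0.0] dist 207 j6~ 1.84
```

View pics/c.png

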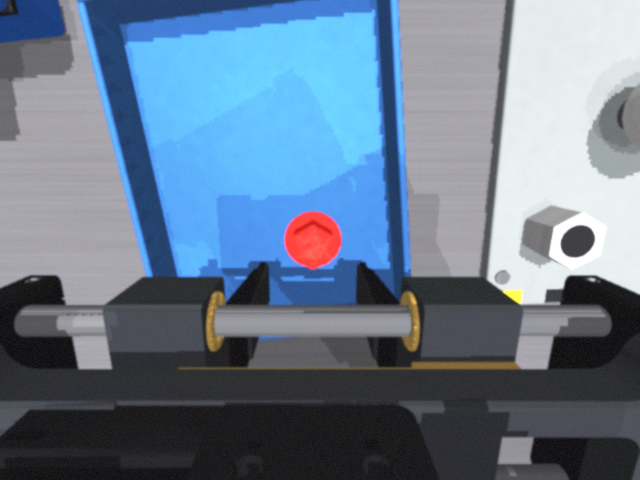

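arm_command(motion=[0.3,184.7,-8,-22,0,0,0,0.3,184.7,-8,-22,0,0,0,0.3,184.7,-8,-22,0,0,0,0.3,184.7,-8,-22,0,0,0,0.3,184.7,-8,-22,0,0,0,0.3,184.7,-8,20,0,0,0,0.3,184.7,-8,60,0,0,0,0.3,184.7,-8,81,0,0,0,0.3,184.7,-8,81,0,0,0,0.3,184.7,-8,81,0,0,0,-1,184.7,-8,81,0,0,0,-1,184.7,-8,81,0,0,0,-1,184.7,-8,81,0,0,0,-1,184.7,-8,81,0,0,0,-1,184.7,-8,81,0,0,0,-1,184.7,-8,81,0,0,0])

```text
t: 9.75
eef_pos: [466.0, 130.3, 17.6]
tcp_rot: [-3.141, 0.0, -1.571]
ft_force: [-0.8, -0.9, 7.7]
opening: 0.377
```

Run:
```python
from h import *
s=env.state();print(s['t'],s['eef_pos'],s['tcp_rot'],s['opening']*95,s['ft_force'])
plan((466,130,120,-90),(458,393,120,-90),(458,390,14,-90))
```

```text
9.75 [465.95769672 130.26067884  17.60708804] [-3.14066773e+00  8.36718075e-07 -1.57089431e+00] 35.860454882479736 [-0.84022959 -0.94512779  7.66575182]
wp (466, 130, 120, -90) shift [0.3, -0.1, -102.4] turn [-0.05, 0.0, -0.01] dist 102 j6~ 1.84
wp (458, 393, 120, -90) shift [-262.7, 7.9, -102.4] turn [-0.05, 0.0, -0.01] dist 282 j6~ 2.28
wp (458, 390, 14, -90) shift [-259.7, 8.0, 3.6] turn [-0.05, 0.0, -0.01] dist 260 j6~ 2.28
```

arm_command(motion=[-1,0,0,-50,0,0,0,-1,0,0,-100,0,0,0,-1,-258,8,-102,0,0,0,-1,-258,8,-102,0,0,0,-1,-258,8,-102,0,0,0,-1,-258,8,-102,0,0,0,-1,-258,8,-102,0,0,0,-1,-258,8,-102,0,0,0,-1,-258,8,-52,0,0,0,-1,-258,8,-10,0,0,0,-1,-258,8,4,0,0,0,-1,-258,8,4,0,0,0,0,-258,8,4,0,0,0,0,-258,8,4,0,0,0,0,-258,8,4,0,0,0,0,-258,8,-40,0,0,0,0,-258,8,-90,0,0,0,0,-258,8,-120,0,0,0,0,-258,8,-120,0,0,0,0,-258,8,-120,0,0,0])

```text
t: 11.75
eef_pos: [457.8, 388.3, 137.9]
tcp_rot: [-3.14, 0.001, -1.571]
ft_force: [0.2, -0.4, -0.2]
opening: 0.501
```

Run:
```python
from look import *
c,p,d=look('e')
P=cloud(c,d)
s=env.state();print(s['t'],s['eef_pos'],s['opening']*95)
for cam in ('scene','side'):
    cc=env.calibration(cam); env.read_camera(cam)
    print(cam,[(round(q['confidence'],2),np.round(at_z(cc,q['location'],12)[:2]).tolist()) for q in env.spot_point(cam,'nut1')[:6]])
plan((468,2.5,150,-96),(468,2.5,16,-96))
```

```text
11.8 [457.40642562 388.0247501  136.74401348] 47.601726851810085
scene [(0.79, [648.0, -21.0]), (0.66, [475.0, -5.0]), (0.54, [458.0, 393.0])]
side [(0.72, [454.0, 386.0]), (0.54, [463.0, -6.0]), (0.5, [643.0, -23.0]), (0.25, [769.0, 171.0])]
wp (468, 2.5, 150, -96) shift [385.5, -10.6, -13.8] turn [0.09, -0.08, 5.99] dist 386 j6~ 1.68
wp (468, 2.5, 16, -96) shift [385.4, -10.8, 120.2] turn [0.09, -0.08, 5.99] dist 404 j6~ 1.68
```

View pics/e.png

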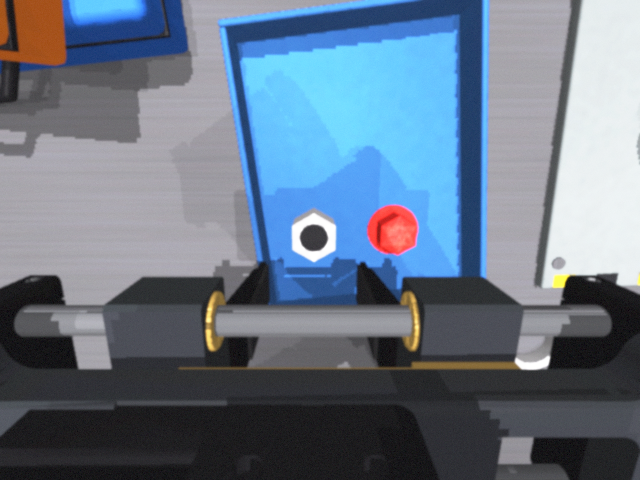

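arm_command(motion=[0.3,385,40,-60,0,0,6,0.3,385,40,-60,0,0,6,0.3,385,40,-60,0,0,6,0.3,385,40,-60,0,0,6,0.3,385,40,-60,0,0,6,0.3,385,40,-60,0,0,6,0.3,385,40,-60,0,0,6,0.3,385,40,-60,0,0,6,0.3,385,40,-60,0,0,6,0.3,385,40,-60,0,0,6,0.3,385,40,-60,0,0,6])

```text
t: 13.1
eef_pos: [417.6, 4.0, 196.6]
tcp_rot: [3.141, 0.0, -1.675]
ft_force: [-0.8, 0.7, 0.9]
opening: 0.65
```

```bash
cat > nuts.py <<'E'
from look import *
def nutfix(c,d,x,y,r=32):
    P=cloud(c,d); q=P[np.hypot(P[:,0]-x,P[:,1]-y)<r]; q=q[(q[:,2]>40)&(q[:,2]<50)]
    if len(q)<50: print('no nut',x,y,len(q)); return
    th=np.radians(np.arange(0,180,2.)); S=[q[:,:2]@[np.cos(t),np.sin(t)] for t in th]
    w=np.array([np.ptp(v) for v in S]); a=np.angle(np.sum(w*np.exp(6j*th)))/6
    print('nut',len(q),((q.max(0)+q.min(0))/2)[:2].round(1),q[:,:2].mean(0).round(1),'z',q[:,2].mean().round(1),'flat',round((np.degrees(a)+30)%60,1),'w',w.min().round(1))
E
python3 - <<'E'
from nuts import *
c,p,d=look('g')
s=env.state();print(s['t'],s['eef_pos'],s['opening']*95)
nutfix(c,d,468,2.5);nutfix(c,d,643,-22)
plan((468,2.5,100,-96),(468,2.5,16,-96))
E
```

```text
13.15 [417.64613304   4.26853515 196.58061825] 62.00044709426366
nut 1257 [467.8   2.9] [467.9   2.7] z 44.8 flat 24.3 w 35.6
no nut 643 -22 0
wp (468, 2.5, 100, -96) shift [-3.4, -50.4, 96.5] turn [0.05, 0.0, 0.08] dist 109 j6~ 1.68
wp (468, 2.5, 16, -96) shift [-3.4, -50.4, 180.5] turn [0.05, 0.0, 0.08] dist 187 j6~ 1.68
```

View pics/g.png

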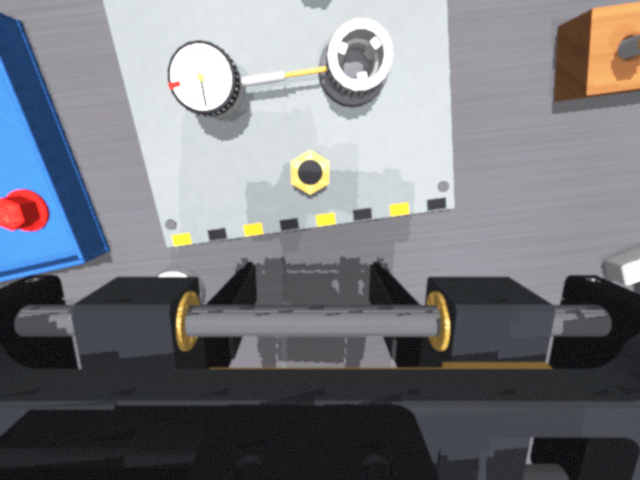

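arm_command(motion=[0.3,-3.4,-50.4,60,0,0,0,0.3,-3.4,-50.4,100,0,0,0,0.3,-3.4,-50.4,140,0,0,0,0.3,-3.4,-50.4,179,0,0,0,0.3,-3.4,-50.4,179,0,0,0,0.3,-3.4,-50.4,179,0,0,0,-1,-3.4,-50.4,179,0,0,0,-1,-3.4,-50.4,179,0,0,0,-1,-3.4,-50.4,179,0,0,0,-1,-3.4,-50.4,179,0,0,0,-1,-3.4,-50.4,179,0,0,0,-1,-3.4,-50.4,179,0,0,0])

```text
t: 14.35
eef_pos: [468.3, 1.5, 18.3]
tcp_rot: [-3.141, 0.0, -1.676]
ft_force: [-0.8, 2.7, 6.1]
opening: 0.378
```

Run:
```python
from h import *
s=env.state();print(s['t'],s['eef_pos'],s['tcp_rot'],s['opening']*95,s['ft_force'])
plan((555,388,130,-90),(555,388,14,-90))
```

```text
14.35 [468.30803691   1.45999118  18.33376755] [-3.14102859e+00  9.25656268e-06 -1.67571225e+00] 35.95446795271222 [-0.77433823  2.69931811  6.10230725]
wp (555, 388, 130, -90) shift [-393.5, -45.8, -111.6] turn [-0.03, -0.0, -6.01] dist 412 j6~ 2.18
wp (555, 388, 14, -90) shift [-393.5, -45.7, 4.4] turn [-0.03, -0.0, -6.01] dist 396 j6~ 2.18
```

arm_command(motion=[-1,0,0,-50,0,0,0,-1,0,0,-100,0,0,0,-1,-393,-46,-112,0,0,-6,-1,-393,-46,-112,0,0,-6,-1,-393,-46,-112,0,0,-6,-1,-393,-46,-112,0,0,-6,-1,-393,-46,-112,0,0,-6,-1,-393,-46,-112,0,0,-6,-1,-393,-46,-112,0,0,-6,-1,-393,-46,-112,0,0,-6,-1,-393,-46,-112,0,0,-6,-1,-393,-46,-62,0,0,-6,-1,-393,-46,-15,0,0,-6,-1,-393,-46,4,0,0,-6,-1,-393,-46,4,0,0,-6,0,-393,-46,4,0,0,-6,0,-393,-46,4,0,0,-6,0,-393,-46,4,0,0,-6,0,-393,-46,-40,0,0,-6,0,-393,-46,-90,0,0,-6])

```text
t: 16.35
eef_pos: [554.3, 386.9, 108.0]
tcp_rot: [3.139, -0.002, -1.571]
ft_force: [0.5, 0.6, 0.6]
opening: 0.503
```

arm_command(motion=[0.2,0,0,-50,0,0,0,0.2,0,0,-70,0,0,0,0.2,0,0,-70,0,0,0,0.2,0,0,-70,0,0,0])

```text
t: 16.75
eef_pos: [554.8, 387.2, 178.1]
tcp_rot: [-3.141, 0.0, -1.571]
ft_force: [-0.0, 0.0, -0.4]
opening: 0.599
```

Run:
```python
from h import *
s=env.state();print(s['t'],s['eef_pos'],s['tcp_rot'],s['opening']*95,s['ft_force'])
for cam in ('scene','side'):
    cc=env.calibration(cam); env.read_camera(cam)
    print(cam,[(round(q['confidence'],2),np.round(at_z(cc,q['location'],12)[:2]).tolist()) for q in env.spot_point(cam,'nut1')[:6]])
plan((582,-22,200,-68))
```

```text
16.75 [554.76369395 387.24363949 178.06923463] [-3.14124032e+00  1.01944333e-04 -1.57089038e+00] 56.91332734423132 [-0.02138931  0.04992477 -0.3591128 ]
scene [(0.8, [644.0, -19.0]), (0.79, [559.0, 385.0])]
side [(0.95, [457.0, 391.0]), (0.79, [543.0, 386.0])]
wp (582, -22, 200, -68) shift [409.2, -27.4, -23.1] turn [0.13, -0.05, -22.0] dist 411 j6~ 1.15
```

arm_command(motion=[0.3,409,-27.4,-23,0,0,-22,0.3,409,-27.4,-23,0,0,-22,0.3,409,-27.4,-23,0,0,-22,0.3,409,-27.4,-23,0,0,-22,0.3,409,-27.4,-23,0,0,-22,0.3,409,-27.4,-23,0,0,-22,0.3,409,-27.4,-23,0,0,-22,0.3,409,-27.4,-23,0,0,-22,0.3,409,-27.4,-23,0,0,-22,0.3,409,-27.4,-23,0,0,-22,0.3,409,-27.4,-23,0,0,-22,0.3,409,-27.4,-23,0,0,-22])

```text
t: 18.15
eef_pos: [582.3, -20.0, 200.7]
tcp_rot: [3.141, 0.0, -1.185]
ft_force: [-0.6, -0.3, -0.8]
opening: 0.65
```

Run:
```python
from nuts import *
c,p,d=look('i')
s=env.state();print(s['t'],s['eef_pos'],s['opening']*95)
nutfix(c,d,643,-22)
plan((643,-22,100,-70),(643,-22,16,-70))
```

```text
18.2 [582.28859832 -19.99428713 200.7658684 ] 61.72269898016882
nut 1240 [642.9 -22.2] [643.2 -22.1] z 44.8 flat 48.8 w 36.0
wp (643, -22, 100, -70) shift [24.7, -55.5, 100.7] turn [0.02, 0.02, 2.11] dist 118 j6~ 1.19
wp (643, -22, 16, -70) shift [24.8, -55.6, 184.7] turn [0.02, 0.02, 2.11] dist 194 j6~ 1.19
```

View pics/i.png

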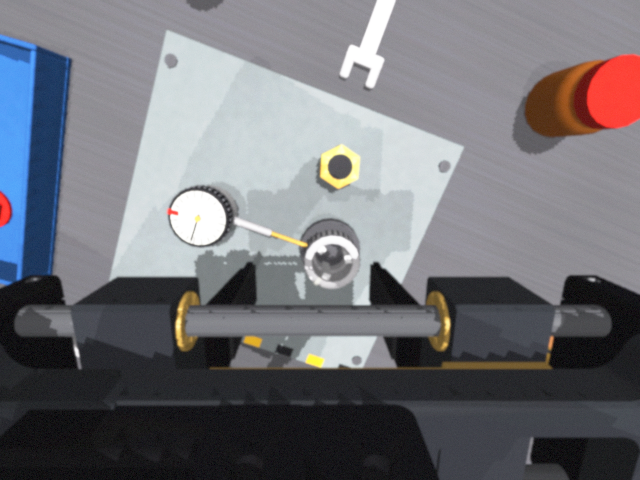

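arm_command(motion=[0.3,24.7,-55.5,60,0,0,3,0.3,24.7,-55.5,100,0,0,3,0.3,24.7,-55.5,140,0,0,3,0.3,24.7,-55.5,180,0,0,3,0.3,24.7,-55.5,183,0,0,3,0.3,24.7,-55.5,183,0,0,3,-1,24.7,-55.5,183,0,0,3,-1,24.7,-55.5,183,0,0,3,-1,24.7,-55.5,183,0,0,3,-1,24.7,-55.5,183,0,0,3,-1,24.7,-55.5,183,0,0,3,-1,24.7,-55.5,183,0,0,3])

```text
t: 19.4
eef_pos: [643.3, -23.7, 18.8]
tcp_rot: [-3.141, -0.0, -1.239]
ft_force: [-1.7, 1.3, 6.6]
opening: 0.377
```

Run:
```python
from h import *
s=env.state();print(s['t'],s['eef_pos'],s['tcp_rot'],s['opening']*95,s['ft_force'])
plan((555,315,140,-90),(555,315,14,-90))
```

```text
19.4 [643.33610297 -23.71114346  18.78747172] [-3.14080234e+00 -3.95652882e-04 -1.23937989e+00] 35.791326486506634 [-1.73677681  1.32510129  6.57684781]
wp (555, 315, 140, -90) shift [-349.0, -26.8, -121.3] turn [-0.05, -0.01, 18.99] dist 370 j6~ 2.09
wp (555, 315, 14, -90) shift [-349.0, -26.7, 4.7] turn [-0.05, -0.01, 18.99] dist 350 j6~ 2.09
```

arm_command(motion=[-1,0,0,-50,0,0,0,-1,0,0,-100,0,0,0,-1,-349,-27,-122,0,0,19,-1,-349,-27,-122,0,0,19,-1,-349,-27,-122,0,0,19,-1,-349,-27,-122,0,0,19,-1,-349,-27,-122,0,0,19,-1,-349,-27,-122,0,0,19,-1,-349,-27,-122,0,0,19,-1,-349,-27,-122,0,0,19,-1,-349,-27,-122,0,0,19,-1,-349,-27,-72,0,0,19,-1,-349,-27,-22,0,0,19,-1,-349,-27,4,0,0,19,-1,-349,-27,4,0,0,19,0,-349,-27,4,0,0,19,0,-349,-27,4,0,0,19,0,-349,-27,4,0,0,19,0,-349,-27,-40,0,0,19,0,-349,-27,-90,0,0,19])

```text
t: 21.4
eef_pos: [554.4, 314.5, 108.4]
tcp_rot: [3.139, -0.001, -1.571]
ft_force: [0.6, 0.6, 0.6]
opening: 0.504
```

arm_command(motion=[0.2,0,0,-50,0,0,0,0.2,0,0,-80,0,0,0,0.2,0,0,-80,0,0,0,0.2,0,0,-80,0,0,0])

```text
t: 21.8
eef_pos: [555.0, 315.0, 188.9]
tcp_rot: [-3.14, 0.001, -1.571]
ft_force: [0.7, 0.7, -0.8]
opening: 0.599
```

Run:
```python
from look import *
s=env.state();print(s['t'],s['eef_pos'],s['tcp_rot'],s['opening']*95,s['ft_force'])
for cam in ('scene','side'):
    cc=env.calibration(cam); p,_=env.read_camera(cam); cv2.imwrite(f'pics/j_{cam}.png',p[:,:,::-1])
    for n in('nut1','cap'):
        print(cam,n,[(round(q['confidence'],2),np.round(at_z(cc,q['location'],12)[:2]).tolist()) for q in env.spot_point(cam,n)[:6]])
plan((485,20,300,-90),(485,-100,250,-90))
```

```text
21.8 [554.98222831 314.95749098 188.94452571] [-3.13993389e+00  6.00710696e-04 -1.57093046e+00] 56.93253289702932 [ 0.72209584  0.6837829  -0.81701196]
scene nut1 [(0.66, [566.0, 366.0]), (0.62, [464.0, 375.0])]
scene cap [(0.57, [465.0, 310.0])]
side nut1 [(0.84, [456.0, 394.0]), (0.7, [547.0, 326.0]), (0.68, [544.0, 392.0]), (0.67, [454.0, 323.0])]
side cap [(0.94, [452.0, 318.0])]
wp (485, 20, 300, -90) shift [295.1, 70.0, -112.7] turn [0.09, -0.05, -0.01] dist 324 j6~ 1.61
wp (485, -100, 250, -90) shift [415.0, 69.9, -62.6] turn [0.09, -0.05, -0.01] dist 425 j6~ 1.37
```

View pics/j_side.png

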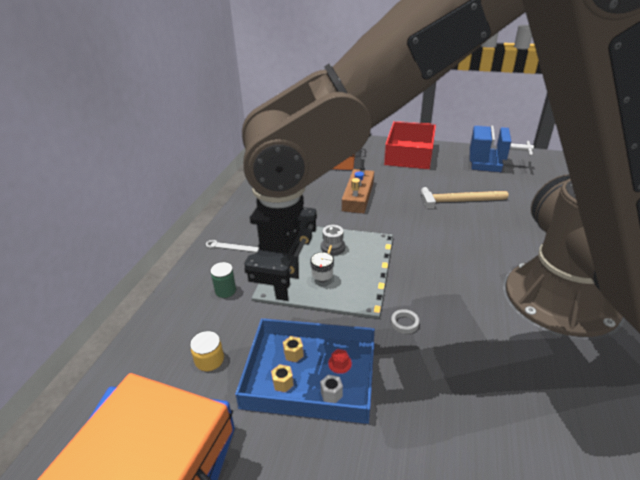

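arm_command(motion=[1,435,75,-80,0,0,0,1,435,75,-80,0,0,0,1,435,75,-80,0,0,0,1,435,75,-80,0,0,0,1,435,75,-80,0,0,0,1,435,75,-80,0,0,0,1,435,75,-80,0,0,0,1,435,75,-80,0,0,0,1,435,75,-80,0,0,0,1,435,75,-80,0,0,0,1,435,75,-80,0,0,0,1,435,75,-80,0,0,0,1,435,75,-80,0,0,0])

```text
t: 23.4
eef_pos: [480.2, -118.7, 267.7]
tcp_rot: [3.141, 0.0, -1.569]
ft_force: [-0.6, -0.0, -0.1]
opening: 1.001
```

Run:
```python
from look import *
s=env.state();print(s['t'],s['eef_pos'],s['tcp_rot'])
c,p,d=look('k')
for n,z in {'chuck_floor':26,'bit':12,'drift':12,'reamer':12,'gauge_top':76}.items():
    print(n,[(round(q['confidence'],2),np.round(q['location']).tolist(),np.round(at_z(c,q['location'],z)[:2],1).tolist()) for q in env.spot_point('wrist',n)[:3]])
P=cloud(c,d)
def fit(x,y,r,lo,hi):
    q=P[(np.hypot(P[:,0]-x,P[:,1]-y)<r)&(P[:,2]>lo)&(P[:,2]<hi)]
    if len(q)==0: print('none');return
    (cx,cy),rad=cv2.minEnclosingCircle(q[:,:2].astype(np.float32)); print(len(q),'circ',round(cx,1),round(cy,1),round(rad,1),'mm',((q.max(0)+q.min(0))/2).round(1),'mean',q.mean(0).round(1))
fit(556,-47,34,66,74); fit(552,-290,22,84,98)
q=P[(abs(P[:,0]-552)<60)&(P[:,1]<-200)]; 
for lo,hi in((38,46),(60,70),(70,84),(84,96),(96,110)):
    w=q[(q[:,2]>lo)&(q[:,2]<hi)]; print(lo,len(w),w.min(0).round() if len(w) else '',w.max(0).round() if len(w) else '')
```

```text
23.4 [ 480.15024441 -118.69353208  267.66529821] [ 3.14096036e+00  2.54441807e-04 -1.56905497e+00]
chuck_floor [(0.77, [254.0, 144.0], [557.7, -47.3])]
bit [(0.44, [124.0, 147.0], [554.5, 116.4])]
drift [(0.7, [502.0, 158.0], [542.1, -354.1])]
reamer [(0.75, [551.0, 149.0], [552.9, -413.3])]
gauge_top [(0.94, [125.0, 146.0], [555.1, 79.5])]
1223 circ 557.8 -48.3 27.4 mm [557.7 -48.1  69.6] mean [558.4 -48.6  70. ]
537 circ 545.5 -288.6 13.1 mm [ 545.4 -288.6   89.4] mean [ 545.7 -287.2   91.7]
38 8766 [ 510. -455.   38.] [ 584. -253.   46.]
60 320 [ 533. -425.   60.] [ 561. -277.   70.]
70 950 [ 533. -419.   70.] [ 560. -276.   84.]
84 659 [ 534. -418.   84.] [ 557. -276.   96.]
96 171 [ 543. -425.   96.] [ 554. -412.  104.]
```

View pics/k.png

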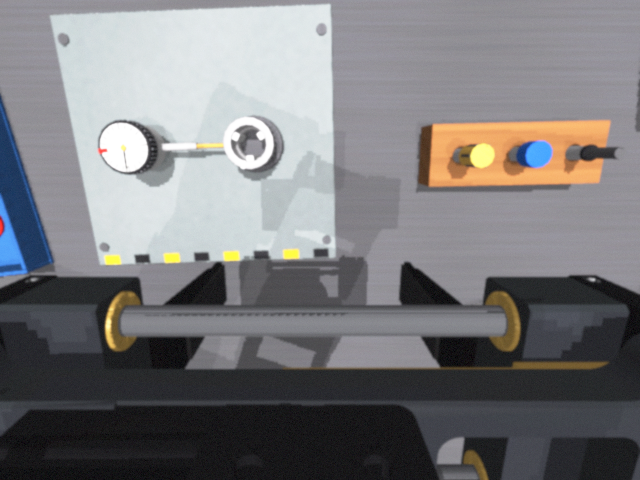

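Run:
```python
from h import *
print(env.state()['eef_pos'])
plan((545.5,-288.6,160,0))
```

```text
[ 480.12257358 -119.4421958   267.97131267]
wp (545.5, -288.6, 160, 0) shift [169.2, -65.3, 108.0] turn [0.0, -0.0, -89.96] dist 211 j6~ -0.49
```

arm_command(motion=[0.3,169.2,-65.3,108,0,0,-90,0.3,169.2,-65.3,108,0,0,-90,0.3,169.2,-65.3,108,0,0,-90,0.3,169.2,-65.3,108,0,0,-90,0.3,169.2,-65.3,108,0,0,-90,0.3,169.2,-65.3,108,0,0,-90,0.3,169.2,-65.3,108,0,0,-90,0.3,169.2,-65.3,108,0,0,-90,0.3,169.2,-65.3,108,0,0,-90,0.3,169.2,-65.3,108,0,0,-90,0.3,169.2,-65.3,108,0,0,-90,0.3,169.2,-65.3,108,0,0,-90,0.3,169.2,-65.3,108,0,0,-90,0.3,169.2,-65.3,108,0,0,-90])

```text
t: 25.1
eef_pos: [545.3, -289.1, 160.0]
tcp_rot: [3.142, 0.0, -0.002]
ft_force: [0.2, 0.5, -0.9]
opening: 0.649
```

Run:
```python
from look import *
s=env.state();print(s['t'],s['eef_pos'],s['tcp_rot'],s['opening']*95)
c,p,d=look('l')
P=cloud(c,d); q=P[(np.hypot(P[:,0]-545,P[:,1]+288)<22)&(P[:,2]>70)]; print(len(q), q.min(0).round(1),q.max(0).round(1))
plan((545.5,-288.6,66,0))
```

```text
25.1 [ 545.34478912 -289.05074081  160.01554788] [ 3.14153786e+00  5.13330995e-06 -1.76705164e-03] 61.6751041142038
1013 [ 534.  -301.6   70.2] [ 557.6 -266.5  265.4]
wp (545.5, -288.6, 66, 0) shift [0.2, -0.5, 94.0] turn [0.0, 0.0, -0.08] dist 94 j6~ -0.49
```

View pics/l.png

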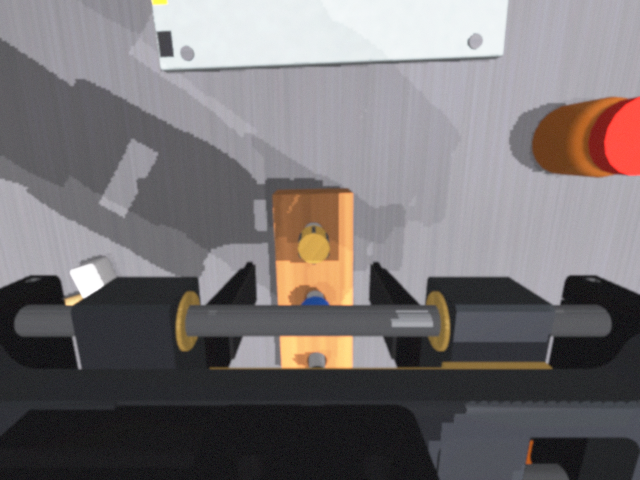

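arm_command(motion=[0.3,0.2,-0.2,45,0,0,0,0.3,0.2,-0.2,80,0,0,0,0.3,0.2,-0.2,94,0,0,0,0.3,0.2,-0.2,94,0,0,0,0.3,0.2,-0.2,94,0,0,0,-1,0.2,-0.2,94,0,0,0,-1,0.2,-0.2,94,0,0,0,-1,0.2,-0.2,94,0,0,0,-1,0.2,-0.2,94,0,0,0,-1,0.2,-0.2,94,0,0,0,-1,0.2,-0.2,94,0,0,0,-1,0.2,-0.2,94,0,0,0,-1,0.2,-0.2,60,0,0,0,-1,0.2,-0.2,20,0,0,0,-1,0.2,-0.2,-10,0,0,0,-1,0.2,-0.2,-10,0,0,0,-1,0.2,-0.2,-10,0,0,0])

```text
t: 26.85
eef_pos: [545.3, -288.8, 169.9]
tcp_rot: [3.141, -0.0, -0.0]
ft_force: [-0.1, -0.1, -2.4]
opening: 0.246
```

Run:
```python
from look import *
s=env.state();print(s['t'],s['eef_pos'],s['tcp_rot'],s['opening']*95,s['ft_force'])
c,p,d=look('m'); cv2.imwrite('pics/m_side.png',env.read_camera('side')[0][80:280,250:500,::-1].repeat(3,0).repeat(3,1))
plan((557.8,-48.3,170,0))
```

```text
26.85 [ 545.30315606 -288.78243288  169.91574858] [ 3.14133811e+00 -1.43043352e-04 -4.50000319e-05] 23.4085153573434 [-0.06865743 -0.14514571 -2.36901177]
wp (557.8, -48.3, 170, 0) shift [12.9, -240.3, -1.2] turn [-0.07, 0.11, -0.01] dist 241 j6~ -0.09
```

View pics/m.png

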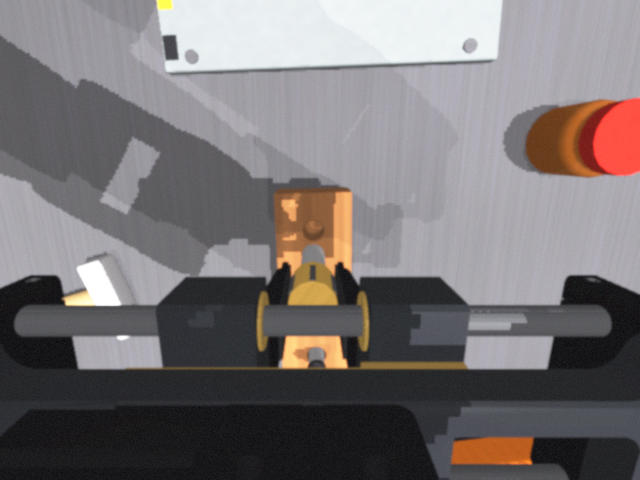

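View pics/m_side.png

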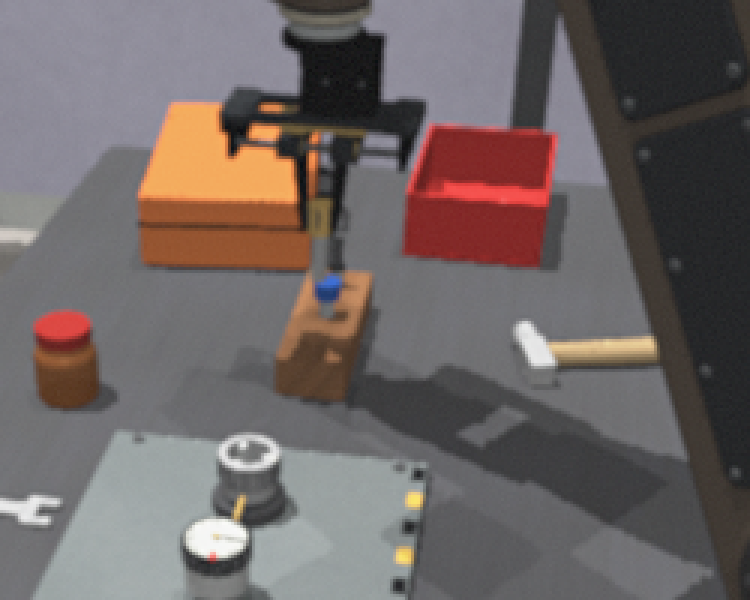

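Run:
```python
from h import *
f=np.load('/tmp/m.npz',allow_pickle=True);c=f['c'].item();d=f['d']
P=cloud(c,d); q=P[(np.hypot(P[:,0]-545,P[:,1]+289)<25)&(P[:,2]>100)&(P[:,2]<172)]
for z in range(104,172,6):
    w=q[abs(q[:,2]-z)<3]
    if len(w)>5: print(z,len(w),w.min(0).round(1),w.max(0).round(1))
```

```text
116 17 [ 537.6 -288.   117.1] [ 553.1 -280.5  119. ]
122 50 [ 537.8 -287.5  119.2] [ 552.9 -280.8  124.9]
128 56 [ 537.3 -288.5  125.1] [ 552.8 -280.6  131. ]
134 62 [ 537.4 -288.5  131.3] [ 553.1 -280.5  137. ]
140 65 [ 537.6 -288.1  137. ] [ 552.9 -280.6  143. ]
146 69 [ 537.8 -287.3  143. ] [ 552.8 -280.7  148.8]
152 51 [ 539.3 -283.9  149.2] [ 551.3 -280.7  154.9]
170 118 [ 529.2 -282.6  167.1] [ 560.8 -275.9  171.9]
```

arm_command(motion=[-1,12.7,-240.3,-10,0,0,0,-1,12.7,-240.3,-10,0,0,0,-1,12.7,-240.3,-10,0,0,0,-1,12.7,-240.3,-10,0,0,0,-1,12.7,-240.3,-10,0,0,0,-1,12.7,-240.3,-10,0,0,0,-1,12.7,-240.3,-10,0,0,0,-1,12.7,-240.3,-10,0,0,0,-1,12.7,-240.3,-10,0,0,0])

```text
t: 27.85
eef_pos: [558.1, -49.7, 179.5]
tcp_rot: [3.142, 0.001, -0.002]
ft_force: [0.2, 0.2, -1.6]
opening: 0.247
```

Run:
```python
from look import *
s=env.state();print(s['t'],s['eef_pos'],s['tcp_rot'],s['opening']*95,s['ft_force'])
c,p,d=look('n')
P=cloud(c,d); q=P[(np.hypot(P[:,0]-557,P[:,1]+48)<34)&(P[:,2]>67)&(P[:,2]<73)]
print(len(q),q.min(0).round(1),q.max(0).round(1),cv2.minEnclosingCircle(q[:,:2].astype(np.float32)))
q=P[(np.hypot(P[:,0]-557,P[:,1]+48)<25)&(P[:,2]>135)&(P[:,2]<155)];print(q.min(0).round(1),q.max(0).round(1))
plan((557.8,-48.3,80,0))
```

```text
27.85 [558.08460309 -49.73492253 179.46789373] [ 3.14158013e+00  8.25141314e-04 -1.62084233e-03] 23.441905202758342 [ 0.17285627  0.1825361  -1.58455281]
1425 [531.  -72.3  67. ] [584.3 -21.   72.7] ((557.6683349609375, -48.315250396728516), 27.316287994384766)
[550.  -49.5 135.3] [565.9 -41.3 154.9]
wp (557.8, -48.3, 80, 0) shift [-0.2, -1.4, 99.6] turn [-0.0, 0.04, -0.1] dist 100 j6~ -0.09
```

View pics/n.png

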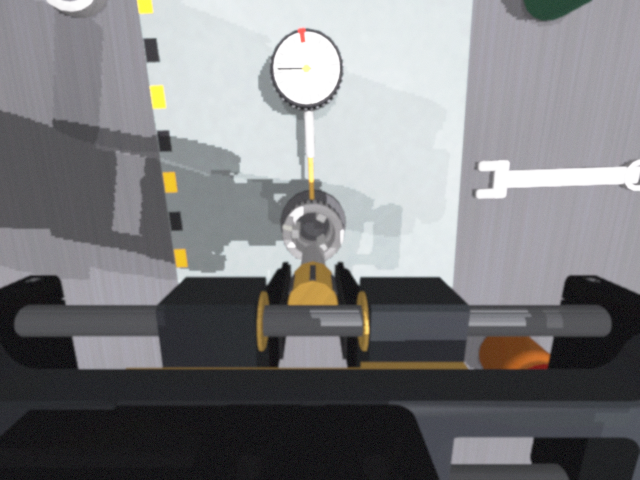

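arm_command(motion=[-1,-0.2,0,30,0,0,0,-1,-0.2,0,50,0,0,0,-1,-0.2,0,65,0,0,0,-1,-0.2,0,80,0,0,0,-1,-0.2,0,90,0,0,0,-1,-0.2,0,96,0,0,0,-1,-0.2,0,96,0,0,0,-1,-0.2,0,96,0,0,0,-1,-0.2,0,96,0,0,0])

```text
t: 28.8
eef_pos: [558.3, -48.7, 84.7]
tcp_rot: [3.141, -0.001, -0.0]
ft_force: [0.2, -0.4, -1.0]
opening: 0.247
```

Run:
```python
from h import *
s=env.state();print(s['t'],s['eef_pos'],s['tcp_rot'],s['opening']*95,s['ft_force'],s['moment'])
```

```text
28.8 [558.31356604 -48.70717988  84.65414641] [ 3.14129538e+00 -1.02605292e-03 -1.14451636e-04] 23.441159713277557 [ 0.20046738 -0.36670424 -0.95455699] [-0.01967805 -0.14119048  0.00148591]
```

Down by the last few millimetres.

arm_command(motion=[-1,-0.4,-0.4,2,0,0,0,-1,-0.4,-0.4,3,0,0,0,-1,-0.4,-0.4,4,0,0,0,-1,-0.4,-0.4,4.4,0,0,0,-1,-0.4,-0.4,4.4,0,0,0,-1,-0.4,-0.4,4.4,0,0,0])

```text
t: 29.4
eef_pos: [557.7, -48.2, 80.1]
tcp_rot: [3.141, -0.001, 0.0]
ft_force: [-1.3, 0.0, 5.3]
opening: 0.247
```

arm_command(motion=[-0.4,0,0,0,0,0,0,-0.2,0,0,0,0,0,0,0,0,0,0,0,0,0,0,0,0,0,0,0,0,0,0,0,-20,0,0,0,0,0,0,-50,0,0,0,0.5,0,0,-90,0,0,0,1,0,0,-120,0,0,0,1,0,0,-120,0,0,0,1,0,0,-120,0,0,0])

```text
t: 30.4
eef_pos: [557.6, -48.2, 199.8]
tcp_rot: [3.141, -0.001, -0.0]
ft_force: [0.2, 0.3, 0.0]
opening: 0.779
```

Run:
```python
from look import *
s=env.state();print(s['t'],s['eef_pos'],s['tcp_rot'],s['opening']*95,s['ft_force'])
c,p,d=look('o')
P=cloud(c,d); q=P[(np.hypot(P[:,0]-557,P[:,1]+48)<30)&(P[:,2]>78)&(P[:,2]<115)]
for z in range(78,112,5):
    w=q[abs(q[:,2]-z)<2.5]
    if len(w): print(z,len(w),w.min(0).round(1),w.max(0).round(1))
for n in('needle_tip','zero_mark','gauge_top'):
    print(n,[(round(q['confidence'],2),np.round(q['location'],1).tolist(),np.round(at_z(c,q['location'],76)[:2],1).tolist()) for q in env.spot_point('wrist',n)[:3]])
x,y=553,82
im=ortho(c,p,555,80,76,35,8); cv2.imwrite('pics/o_g.png',im[:,:,::-1])
```

```text
30.4 [557.55002161 -48.18149707 199.77925446] [ 3.14136468e+00 -8.43457868e-04 -6.29157495e-05] 73.98523698682104 [0.16043083 0.30327389 0.02046282]
78 17 [548.1 -41.6  78.2] [567.8 -36.2  80.3]
83 16 [549.1 -40.8  81.2] [566.7 -36.4  85.2]
88 30 [545.7 -48.   85.6] [569.3 -35.1  90.5]
93 33 [546.6 -42.1  90.7] [569.  -35.4  95.4]
98 36 [545.9 -53.2  95.6] [568.8 -35.3 100.5]
103 83 [546.1 -60.7 100.7] [569.4 -35.2 105.5]
108 590 [546.2 -60.5 105.5] [569.3 -35.7 108.5]
needle_tip [(0.66, [276.8, 76.5], [528.4, 81.5])]
zero_mark [(0.68, [301.1, 47.9], [548.4, 102.5])]
gauge_top [(0.69, [307.1, 75.6], [553.1, 82.1]), (0.41, [312.8, 220.2], [557.7, -37.8])]
```

View pics/o.png

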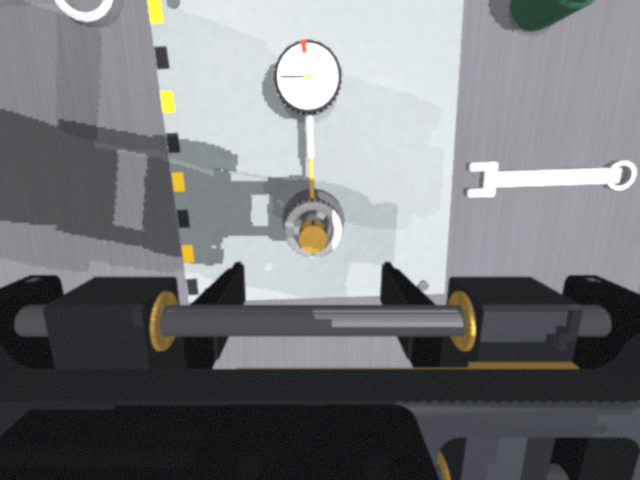

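View pics/o_g.png

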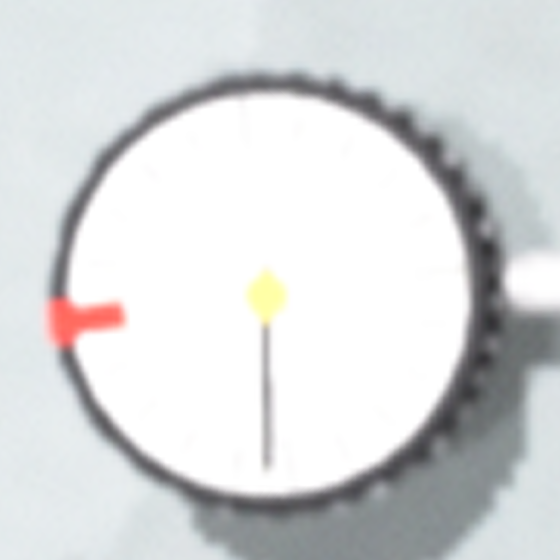

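arm_command(motion=[1,0.1,0.1,0,0,0,-30,1,0.1,0.1,0,0,0,-60,1,0.1,0.1,0,0,0,-60,1,0.1,0.1,0,0,0,-60,1,0.1,0.1,0,0,0,-60,1,0.1,0.1,0,0,0,-60,1,0.1,0.1,0,0,0,-60,1,0.1,0.1,0,0,0,-60,1,0.1,0.1,40,0,0,-60,1,0.1,0.1,80,0,0,-60,1,0.1,0.1,120,0,0,-60,1,0.1,0.1,140,0,0,-60,1,0.1,0.1,149,0,0,-60,1,0.1,0.1,149,0,0,-60,1,0.1,0.1,149,0,0,-60])

```text
t: 32.1
eef_pos: [558.2, -48.4, 51.4]
tcp_rot: [3.141, -0.0, 1.046]
ft_force: [1.3, -0.2, -0.7]
opening: 1.001
```

Run:
```python
from look import *
s=env.state();print(s['t'],s['eef_pos'],s['tcp_rot'],s['opening']*95,s['ft_force'],s['joints'])
c,p,d=look('q')
plan((557.7,-48.3,51,60))
```

```text
32.1 [558.21574586 -48.4081316   51.38922444] [ 3.14056407e+00 -2.58755798e-04  1.04568424e+00] 95.12929447583237 [ 1.28055418 -0.17618456 -0.74581819] [-2.04350670e-01  6.17189010e-01  1.86842317e+00 -1.29280311e-04
  6.54922770e-01 -1.24993229e+00]
wp (557.7, -48.3, 51, 60) shift [-0.2, -0.6, 0.7] turn [0.09, -0.03, -0.07] dist 1 j6~ -1.13
```

View pics/q.png

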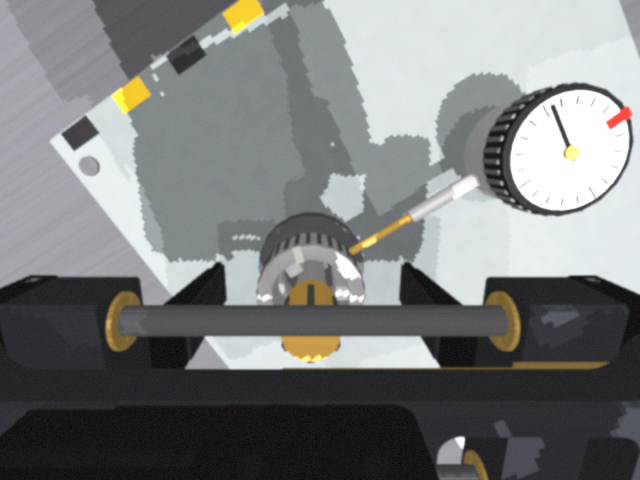

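arm_command(motion=[-1,-0.2,-0.3,0.5,0,0,0,-1,-0.2,-0.3,0.5,0,0,0,-1,-0.2,-0.3,0.5,0,0,0,-1,-0.2,-0.3,0.5,0,0,0,-1,-0.2,-0.3,0.5,0,0,0,-1,-0.2,-0.3,0.5,0,0,0])

```text
t: 32.75
eef_pos: [557.2, -48.6, 50.1]
tcp_rot: [-3.141, 0.001, 1.047]
ft_force: [-10.4, -22.4, 3.5]
opening: 0.553
```

Run:
```python
from h import *
s=env.state();print(s['t'],s['eef_pos'],s['tcp_rot'],s['opening']*95,s['ft_force'],s['moment'],s['tau'].round(2))
```

```text
32.75 [557.15762682 -48.5756321   50.12068195] [-3.14137335e+00  6.12691346e-04  1.04732467e+00] 52.53124680027138 [-10.43944846 -22.42543047   3.4813761 ] [-4.04346432  1.7696672  -0.10438826] [  6.75 -58.82 -17.78   2.19  -0.87  -0.08]
```

arm_command(motion=[-1,-0.6,0,0,0,0,0,-1,-0.6,0,0,0,0,0,-1,-0.6,0,0,0,0,0])

```text
t: 33.05
eef_pos: [557.0, -48.9, 50.1]
tcp_rot: [-3.142, 0.0, 1.047]
ft_force: [-0.4, -1.3, 2.4]
opening: 0.548
```

arm_command(motion=[-1,0,0,0,0,0,6,-1,0,0,0,0,0,12,-1,0,0,0,0,0,18,-1,0,0,0,0,0,24,-1,0,0,0,0,0,30,-1,0,0,0,0,0,36,-1,0,0,0,0,0,42,-1,0,0,0,0,0,48,-1,0,0,0,0,0,54,-1,0,0,0,0,0,60,-1,0,0,0,0,0,60,-1,0,0,0,0,0,60])

```text
t: 34.25
eef_pos: [558.1, -48.4, 50.2]
tcp_rot: [-3.141, -0.002, -0.001]
ft_force: [5.2, 4.2, -2.5]
opening: 0.545
```

Run:
```python
from look import *
s=env.state();print(s['t'],s['eef_pos'],s['tcp_rot'],s['opening']*95,s['ft_force'],s['moment'],s['tau'].round(2))
look('r')
```

```text
34.25 [558.09120606 -48.36339282  50.1631486 ] [-3.14125142e+00 -2.14832984e-03 -9.27680288e-04] 51.8113267704176 [ 5.179536    4.20942922 -2.45713248] [ 0.73821695 -0.81283186 -0.39058064] [ -2.26 -60.26 -14.15  -1.08   0.92  -0.29]
```

View pics/r.png

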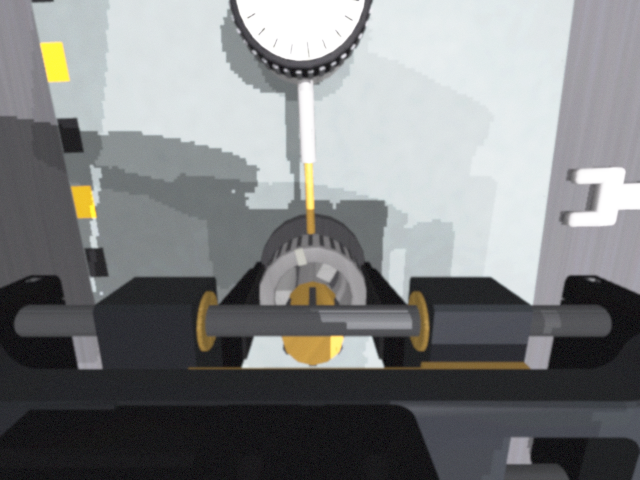

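arm_command(motion=[-1,-0.3,0,0,0,0,6,-1,-0.3,0,0,0,0,12,-1,-0.3,0,0,0,0,18,-1,-0.3,0,0,0,0,24,-1,-0.3,0,0,0,0,30,-1,-0.3,0,0,0,0,36,-1,-0.3,0,0,0,0,42,-1,-0.3,0,0,0,0,48,-1,-0.3,0,0,0,0,54,-1,-0.3,0,0,0,0,60,-1,-0.3,0,0,0,0,60,-1,-0.3,0,0,0,0,60])

```text
t: 35.5
eef_pos: [559.2, -49.0, 50.2]
tcp_rot: [-3.137, -0.003, -1.048]
ft_force: [10.9, 0.5, -6.7]
opening: 0.542
```

Run:
```python
from look import *
s=env.state();print(s['t'],s['eef_pos'],s['tcp_rot'],s['opening']*95,s['ft_force'],s['moment'],s['tau'].round(2))
look('s')
```

```text
35.5 [559.18705312 -48.98965178  50.22173265] [-3.13735576e+00 -3.05443930e-03 -1.04823438e+00] 51.4595376883858 [10.86027865  0.45136666 -6.65382926] [ 0.33355388 -1.68121464 -0.30961776] [ -0.5  -62.31 -11.39  -0.78   2.42  -0.21]
```

View pics/s.png

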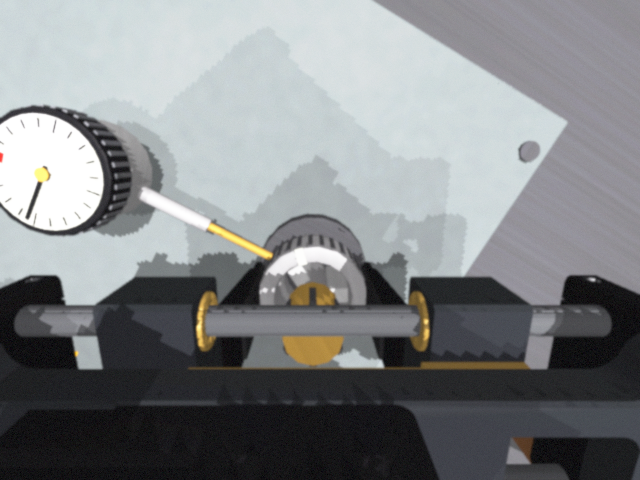

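arm_command(motion=[-1,0.2,-0.4,0,0,0,6,-1,0.2,-0.4,0,0,0,12,-1,0.2,-0.4,0,0,0,18,-1,0.2,-0.4,0,0,0,20,-1,0.2,-0.4,0,0,0,20,-1,0.2,-0.4,0,0,0,20])

```text
t: 36.15
eef_pos: [559.4, -49.4, 50.2]
tcp_rot: [-3.137, -0.002, -1.396]
ft_force: [9.3, -3.4, -5.9]
opening: 0.548
```

Run:
```python
from look import *
s=env.state();print(s['t'],s['eef_pos'],s['tcp_rot'],s['opening']*95,s['ft_force'],s['moment'],s['tau'].round(2))
```

```text
36.15 [559.3612176  -49.37948528  50.22812297] [-3.13724571e+00 -2.07035407e-03 -1.39564671e+00] 52.105850185840474 [ 9.30738219 -3.42946197 -5.88855753] [-0.29812904 -1.46708121  0.32158845] [  0.95 -62.05 -11.91   0.3    2.22   0.33]
```

arm_command(motion=[-1,0,0,0,0,0,5,-1,0,0,0,0,0,10,-1,0,0,0,0,0,10,-1,0,0,0,0,0,10])

```text
t: 36.55
eef_pos: [559.4, -49.6, 50.2]
tcp_rot: [-3.137, -0.001, -1.571]
ft_force: [8.4, -3.8, -6.2]
opening: 0.545
```

Run:
```python
from look import *
s=env.state();print(s['t'],s['eef_pos'],s['tcp_rot'],s['opening']*95,s['ft_force'],s['moment'],s['tau'].round(2))
```

```text
36.55 [559.36709531 -49.57379113  50.21068788] [-3.13690504e+00 -1.43779153e-03 -1.57061026e+00] 51.79747838058759 [ 8.43249383 -3.81958843 -6.23952446] [-0.6643975  -1.53412357  0.13272357] [  2.15 -62.08 -11.87   0.43   2.28   0.18]
```

arm_command(motion=[-1,0,0,0,0,0,5,-1,0,0,0,0,0,10,-1,0,0,0,0,0,14,-1,0,0,0,0,0,14,-1,0,0,0,0,0,14])

```text
t: 37.05
eef_pos: [558.8, -49.7, 50.2]
tcp_rot: [-3.138, -0.001, -1.814]
ft_force: [5.1, -6.1, -3.8]
opening: 0.545
```

Run:
```python
from look import *
s=env.state();print(s['t'],s['eef_pos'],s['tcp_rot'],s['opening']*95,s['ft_force'],s['moment'],s['tau'].round(2),s['joints'][5])
c,p,d=look('u')
im=p[190:390,230:400].repeat(3,0).repeat(3,1); cv2.imwrite('pics/u2.png',im[:,:,::-1])
```

```text
37.05 [558.75078555 -49.7292152   50.24262029] [-3.13788616e+00 -8.80332663e-04 -1.81412062e+00] 51.76738367696276 [ 5.11030692 -6.0567006  -3.79759987] [-1.14263847 -0.8606914   0.2565364 ] [  3.07 -60.92 -12.99   1.13   1.57   0.36] 1.6094374398780156
```

View pics/u2.png

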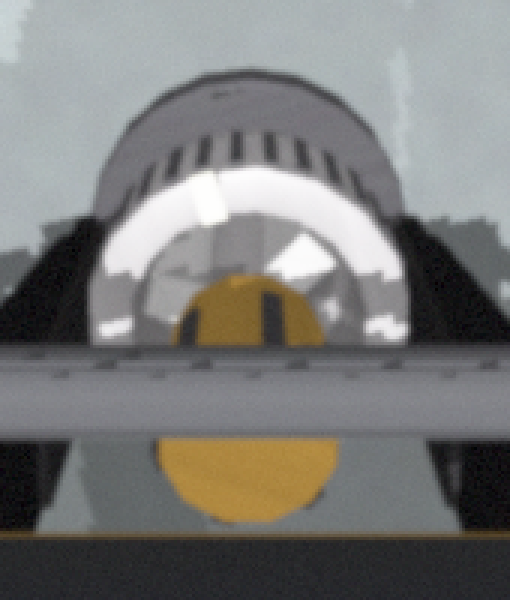

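Run:
```python
from h import *
t=[]
for n in 'nqrsu':
    f=np.load(f'/tmp/{n}.npz',allow_pickle=True);c=f['c'].item();p=f['p']
    im=ortho(c,p,557.7,-48.5,70,32,4); cv2.circle(im,(128,128),3,(255,0,255),1); t.append(im)
cv2.imwrite('pics/u3.png',np.vstack([np.hstack(t[:3]),np.hstack(t[3:]+[t[0]*0])])[:,:,::-1])
```

```text
(no output)
```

View pics/u3.png

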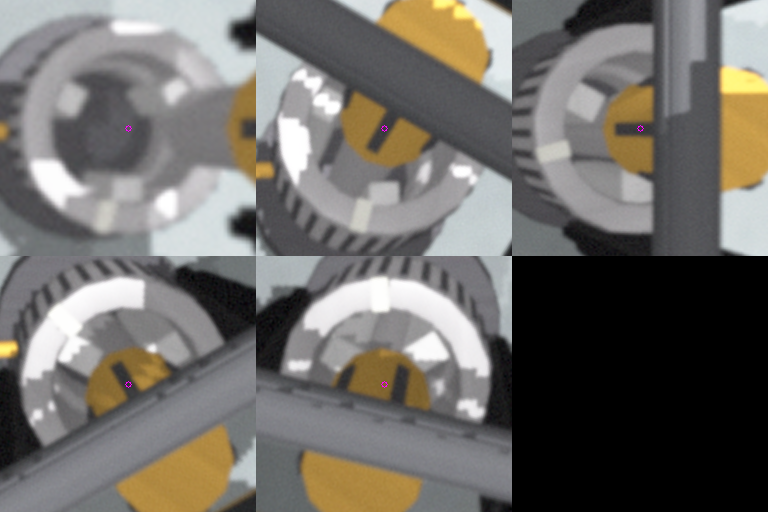

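arm_command(motion=[-1,0,0,0,0,0,4,-1,0,0,0,0,0,8,-1,0,0,0,0,0,8,-1,0,0,0,0,0,8])

```text
t: 37.5
eef_pos: [558.3, -49.7, 50.3]
tcp_rot: [-3.139, -0.001, -1.953]
ft_force: [3.4, -5.9, -1.1]
opening: 0.542
```

Run:
```python
from look import *
s=env.state();print(s['t'],s['eef_pos'],s['tcp_rot'],s['opening']*95,s['ft_force'],s['moment'],s['tau'].round(2),s['joints'][5])
c,p,d=look('v')
im=ortho(c,p,557.7,-48.5,70,32,8); cv2.circle(im,(256,256),3,(255,0,255),1); cv2.imwrite('pics/v2.png',im[:,:,::-1])
```

```text
37.5 [558.30234048 -49.65053267  50.26622194] [-3.13878751e+00 -6.92937120e-04 -1.95326119e+00] 51.53263826527956 [ 3.44517081 -5.92847286 -1.07014592] [-1.26463424 -0.43631664  0.43469354] [  2.91 -60.19 -13.84   1.33   1.01   0.48] 1.7488327380434343
```

View pics/v2.png

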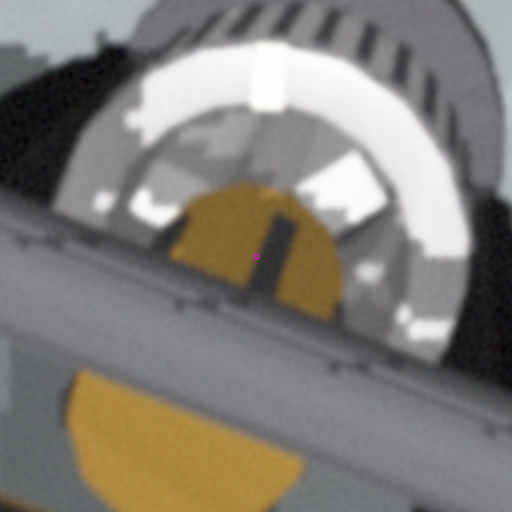

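arm_command(motion=[1,0,0,0,0,0,0,1,0,0,0,0,0,0,1,0,0,0,0,0,0,1,0,0,0,0,0,0,1,0,0,-50,0,0,0,1,0,0,-100,0,0,0,1,0,0,-150,0,0,0,1,0,0,-150,0,0,0,1,0,0,-150,0,0,0])

```text
t: 38.45
eef_pos: [557.2, -48.8, 200.9]
tcp_rot: [-3.14, 0.0, -1.955]
ft_force: [0.6, 0.5, -0.1]
opening: 0.999
```

Run:
```python
from look import *
s=env.state();print(s['t'],s['eef_pos'],s['tcp_rot'],s['opening']*95,s['ft_force'])
c,p,d=look('w')
P=cloud(c,d); q=P[(np.hypot(P[:,0]-557,P[:,1]+48)<30)&(P[:,2]>78)&(P[:,2]<115)]
for z in range(78,112,5):
    w=q[abs(q[:,2]-z)<2.5]
    if len(w): print(z,len(w),w.min(0).round(1),w.max(0).round(1))
w=q[q[:,2]>104.5];print('top',cv2.minEnclosingCircle(w[:,:2].astype(np.float32)),w[:,2].mean(), np.linalg.lstsq(np.c_[w[:,:2]-w[:,:2].mean(0),np.ones(len(w))],w[:,2],rcond=None)[0])
q=P[(np.hypot(P[:,0]-557,P[:,1]+48)<34)&(P[:,2]>67)&(P[:,2]<73)];print('sleeve',cv2.minEnclosingCircle(q[:,:2].astype(np.float32)))
im=ortho(c,p,557.7,-48.5,70,32,8); cv2.imwrite('pics/w2.png',im[:,:,::-1])
```

```text
38.45 [557.24516798 -48.75366144 200.87208618] [-3.13961853e+00  3.19544764e-04 -1.95475610e+00] 94.95110272018646 [ 0.57254345  0.54488243 -0.0834428 ]
78 9 [558.  -60.1  78.2] [569.2 -44.   80.3]
83 20 [559.7 -59.7  80.5] [569.8 -44.2  85.5]
88 26 [559.1 -60.2  85.5] [569.7 -41.4  90.1]
93 29 [558.9 -61.   90.6] [569.7 -39.2  95.3]
98 36 [557.5 -61.1  95.5] [569.6 -36.  100.3]
103 84 [546.3 -61.  100.6] [569.9 -35.9 105.5]
108 586 [546.  -60.7 105.5] [569.5 -35.7 108.4]
top ((557.7667236328125, -48.437252044677734), 12.784675598144531) 106.46204380158757 [-7.75747244e-03 -1.65795956e-03  1.06462044e+02]
sleeve ((557.8983154296875, -48.39892578125), 27.27840232849121)
```

View pics/w2.png

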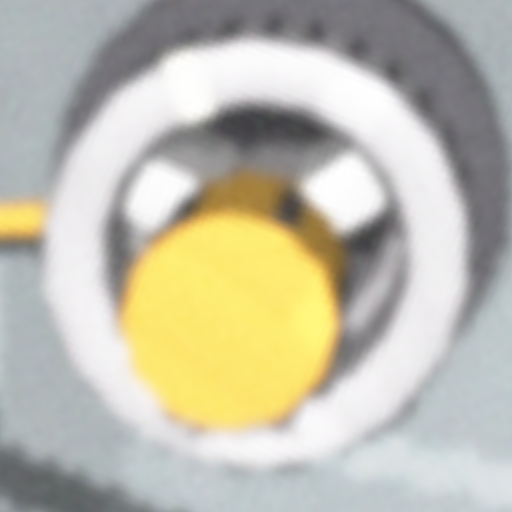

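View pics/w.png

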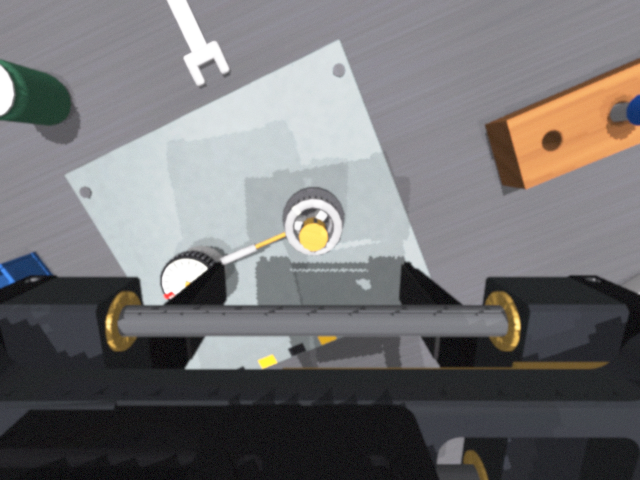

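Run:
```python
from look import *
c,p,d=look('x')
im=ortho(c,p,557.8,-48.4,70,32,9)
g=(255*(im/255.)**3).astype(np.uint8)
cv2.circle(g,(288,288),3,(255,0,255),1)
cv2.imwrite('pics/x2.png',g[:,:,::-1])
```

```text
(no output)
```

View pics/x2.png

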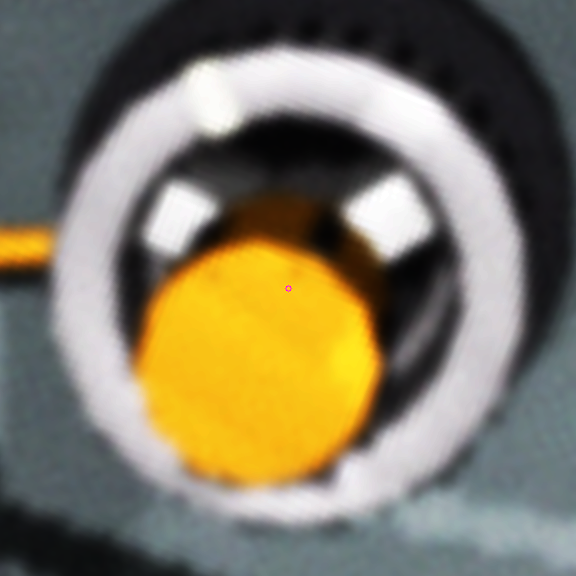

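Run:
```python
from h import *
s=env.state();print(s['t'],s['eef_pos'])
plan((557.8,-48.4,150,-90),(557.8,-48.4,50.5,-90))
```

```text
38.55 [556.54942917 -48.67162818 198.87771594]
wp (557.8, -48.4, 150, -90) shift [-0.7, -1.2, 48.9] turn [0.12, -0.0, -22.01] dist 49 j6~ 1.48
wp (557.8, -48.4, 50.5, -90) shift [-0.8, -1.4, 148.4] turn [0.12, -0.0, -22.01] dist 148 j6~ 1.48
```

arm_command(motion=[1,-0.7,-1.2,0,0,0,-22,1,-0.7,-1.2,0,0,0,-22,1,-0.7,-1.2,0,0,0,-22,1,-0.7,-1.2,50,0,0,-22,1,-0.7,-1.2,100,0,0,-22,1,-0.7,-1.2,130,0,0,-22,1,-0.7,-1.2,148,0,0,-22,1,-0.7,-1.2,148,0,0,-22,1,-0.7,-1.2,148,0,0,-22,1,-0.7,-1.2,148,0,0,-22])

```text
t: 39.55
eef_pos: [558.9, -48.7, 52.8]
tcp_rot: [-3.141, -0.0, -1.571]
ft_force: [-0.7, -0.4, -0.1]
opening: 1.0
```

```bash
cat > mark.py <<'E'
from look import *
def mk(tag,save=True):
    s=env.state();print(round(s['t'],2),s['eef_pos'].round(2),'yaw',np.degrees(s['tcp_rot'][2]).round(1),(s['opening']*95).round(1),'F',s['ft_force'].round(1),'M',s['moment'].round(2),'t6',s['tau'][5].round(2))
    c,p,d=look(tag)
    im=ortho(c,p,557.8,-48.4,70,32,6); cv2.circle(im,(192,192),2,(255,0,255),1)
    # ring samples, unrolled
    th=np.radians(np.arange(0,360,1)); X=557.8+23.2*np.cos(th); Y=-48.4-23.2*np.sin(th)
    g=(255*(im/255.)**2).astype(np.uint8); cv2.imwrite(f'pics/{tag}2.png',g[:,:,::-1])
E
python3 -c "
from mark import *
mk('y')"
```

```text
Traceback (most recent call last):
  File "mark.py", line 3, in mk
    s=env.state();print(round(s['t'],2),s['eef_pos'].round(2),'yaw',np.degrees(s['tcp_rot'][2]).round(1),(s['opening']*95).round(1),'F',s['ft_force'].round(1),'M',s['moment'].round(2),'t6',s['tau'][5].round(2))
                                                                                                         ^^^^^^^^^^^^^^^^^^^^^^^
AttributeError: 'float' object has no attribute 'round'
```

```bash
sed -i "s/(s\['opening'\]\*95).round(1)/round(s['opening']*95,1)/" mark.py
python3 -c "
from mark import *
mk('y')"
```

```text
39.55 [558.89 -48.69  52.75] yaw -90.0 95.0 F [-0.7 -0.4 -0.1] M [ 0.03 -0.    0.02] t6 -0.0
```

View pics/y2.png

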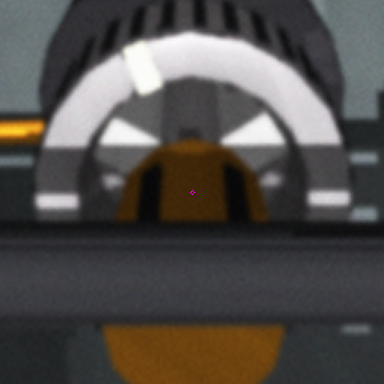

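arm_command(motion=[1,-0.3,1,1,0,0,0,1,-0.3,1,1,0,0,0,-1,-0.3,1,1,0,0,0,-1,-0.3,1,1,0,0,0,-1,-0.3,1,1,0,0,0,-1,-0.3,1,1,0,0,0,-1,-0.3,1,1,0,0,0,-1,-0.3,1,1,0,0,0])

```text
t: 40.4
eef_pos: [557.7, -49.0, 51.1]
tcp_rot: [-3.141, -0.001, -1.57]
ft_force: [-4.2, -33.0, -1.6]
opening: 0.554
```

```bash
python3 -c "
from mark import *
mk('z')"
```

```text
40.4 [557.68 -49.05  51.14] yaw -90.0 52.6 F [ -4.2 -33.   -1.6] M [-5.82  0.77  0.02] t6 0.03
```

arm_command(motion=[-1,0.8,0,0,0,0,0,-1,0.8,0,0,0,0,0,-1,0.8,0,0,0,0,0,-1,0.8,0,0,0,0,10,-1,0.8,0,0,0,0,10,-1,0.8,0,0,0,0,10])

```text
t: 41.05
eef_pos: [557.6, -49.4, 51.1]
tcp_rot: [-3.141, -0.001, -1.743]
ft_force: [-1.5, -5.2, 0.9]
opening: 0.545
```

```bash
python3 -c "
from mark import *
mk('aa')"
```

```text
41.05 [557.62 -49.44  51.12] yaw -99.9 51.8 F [-1.5 -5.2  0.9] M [-0.83  0.08  0.54] t6 1.03
```

View pics/aa2.png

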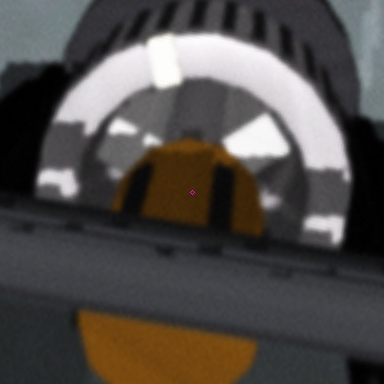

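arm_command(motion=[-1,0.1,0,0,0,0,5,-1,0.1,0,0,0,0,10,-1,0.1,0,0,0,0,10])

```text
t: 41.4
eef_pos: [557.6, -49.4, 51.1]
tcp_rot: [-3.141, -0.0, -1.919]
ft_force: [-0.8, -5.4, -0.0]
opening: 0.545
```

```bash
python3 -c "
from mark import *
mk('ab')"
```

```text
41.4 [557.63 -49.36  51.11] yaw -109.9 51.8 F [-0.8 -5.4 -0. ] M [-0.75  0.02  0.4 ] t6 1.62
```

arm_command(motion=[-1,0,0,0,0,0,5,-1,0,0,0,0,0,10,-1,0,0,0,0,0,10])

```text
t: 41.75
eef_pos: [557.7, -49.3, 51.2]
tcp_rot: [-3.141, -0.0, -2.092]
ft_force: [-0.5, -5.8, -0.6]
opening: 0.545
```

```bash
python3 -c "
from mark import *
mk('ac')"
```

```text
41.75 [557.71 -49.33  51.18] yaw -119.9 51.7 F [-0.5 -5.8 -0.6] M [-0.72 -0.04  0.56] t6 1.8
```

View pics/ac2.png

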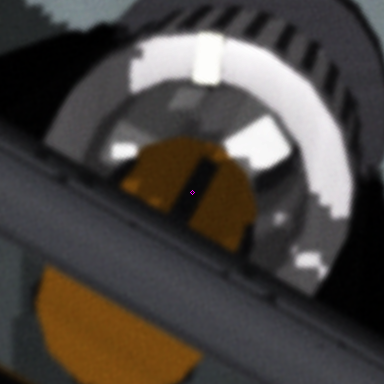

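arm_command(motion=[-1,0,0,0,0,0,3,-1,0,0,0,0,0,6,-1,0,0,0,0,0,6,-1,0,0,0,0,0,6,-1,0,0,0,0,0,6,-1,0,0,0,0,0,6])

```text
t: 42.4
eef_pos: [557.8, -49.3, 51.4]
tcp_rot: [-3.141, 0.0, -2.198]
ft_force: [-0.1, -4.1, 5.8]
opening: 0.555
```

```bash
python3 -c "
from mark import *
mk('ad')"
```

```text
42.4 [557.77 -49.31  51.35] yaw -125.9 52.8 F [-0.1 -4.1  5.8] M [-0.65  0.03  0.54] t6 0.53
```

arm_command(motion=[0.2,0,0,0,0,0,6,0.2,0,0,0,0,0,6])

```text
t: 42.65
eef_pos: [557.2, -48.8, 50.8]
tcp_rot: [3.14, 0.0, -2.306]
ft_force: [0.1, 0.7, 0.1]
opening: 0.594
```

```bash
python3 -c "
from mark import *
mk('ae')
a=cv2.imread('pics/ad2.png');b=cv2.imread('pics/ae2.png');cv2.imwrite('pics/ade.png',np.hstack([a,b]))"
```

```text
42.65 [557.19 -48.78  50.84] yaw -132.1 56.4 F [0.1 0.7 0.1] M [ 0.12 -0.   -0.03] t6 1.35
```

View pics/ade.png

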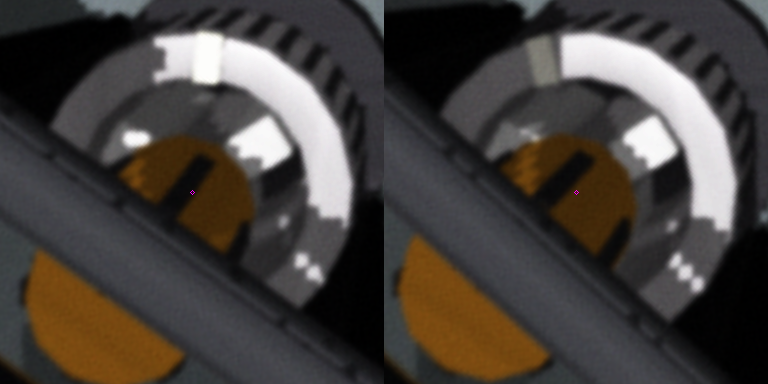

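Run:
```python
from h import *
t=[]
for n in 'gin':
    f=np.load(f'/tmp/{n}.npz',allow_pickle=True);c=f['c'].item();p=f['p']
    im=ortho(c,p,557.8,-48.4,67,21,9); im=(255*(im/255.)**1.5).astype(np.uint8)
    for r in (8,12,13): cv2.circle(im,(189,189),int(r*9),(255,0,255),1)
    t.append(im)
cv2.imwrite('pics/af.png',cv2.resize(np.hstack(t),None,fx=.7,fy=.7)[:,:,::-1])
```

```text
(no output)
```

View pics/af.png

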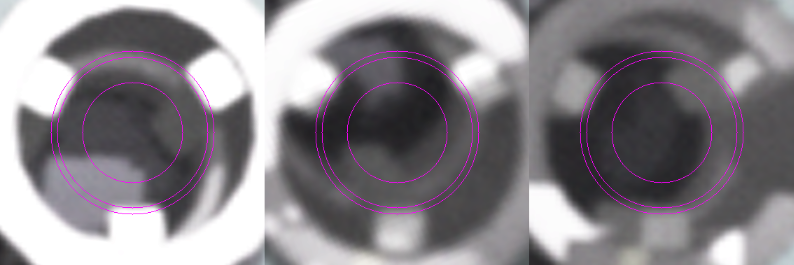

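arm_command(motion=[1,0,0,0,0,0,0,1,0,0,0,0,0,0,1,0,0,0,0,0,0,1,0,0,-50,0,0,0,1,0,0,-100,0,0,0,1,0,0,-150,0,0,0,1,0,0,-150,0,0,0,1,0,0,-150,0,0,0,1,0,0,-150,0,0,0])

```text
t: 43.6
eef_pos: [556.9, -49.1, 199.9]
tcp_rot: [3.14, -0.001, -2.304]
ft_force: [-0.6, 0.1, 0.1]
opening: 1.003
```

Run:
```python
from mark import *
mk('ag')
c=env.calibration('wrist')
f=np.load('/tmp/ag.npz',allow_pickle=True);c=f['c'].item();d=f['d']
P=cloud(c,d); q=P[(np.hypot(P[:,0]-557,P[:,1]+48)<30)&(P[:,2]>104.5)&(P[:,2]<115)]
print('top',cv2.minEnclosingCircle(q[:,:2].astype(np.float32)),q[:,2].mean())
q=P[(np.hypot(P[:,0]-557,P[:,1]+48)<34)&(P[:,2]>67)&(P[:,2]<73)];print('sleeve',cv2.minEnclosingCircle(q[:,:2].astype(np.float32)))
plan((490,80,180,-90))
```

```text
43.6 [556.93 -49.09 199.86] yaw -132.0 95.3 F [-0.6  0.1  0.1] M [ 0.1  -0.    0.06] t6 -0.01
top ((557.8204956054688, -48.44272232055664), 12.756016731262207) 106.41727970772564
sleeve ((557.7681274414062, -48.385746002197266), 27.355785369873047)
wp (490, 80, 180, -90) shift [-51.2, 136.1, 19.8] turn [0.15, -0.03, -41.99] dist 147 j6~ 1.73
```

View pics/ag2.png

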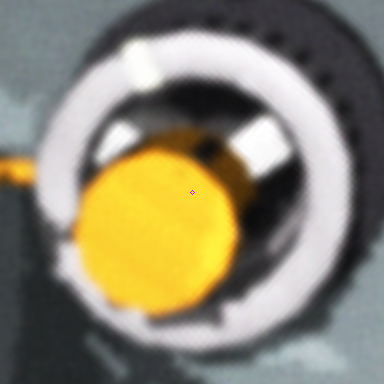

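Run:
```python
from h import *
t=[]
for n in ['q','y']:
    f=np.load(f'/tmp/{n}.npz',allow_pickle=True);c=f['c'].item();p=f['p']
    im=ortho(c,p,557.8,-48.4,67,21,9); im=(255*(im/255.)**1.0).astype(np.uint8)
    for r in (8,12,13): cv2.circle(im,(189,189),int(r*9),(255,0,255),1)
    t.append(im)
cv2.imwrite('pics/ah.png',np.hstack(t)[:,:,::-1])
```

```text
(no output)
```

View pics/ah.png

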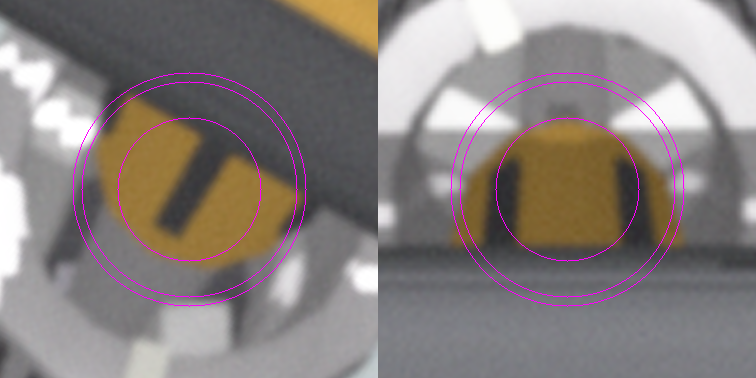

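Run:
```python
from h import *
t=[]
for n in ['r','s']:
    f=np.load(f'/tmp/{n}.npz',allow_pickle=True);c=f['c'].item();p=f['p']
    im=ortho(c,p,557.8,-48.4,67,21,9); im=(255*(im/255.)**1.0).astype(np.uint8)
    for r in (9.7,10.4):
        for a in (30,150,270):
            u=np.array([np.cos(np.radians(a)),-np.sin(np.radians(a))]); w=np.array([-u[1],u[0]])
            rr=r if n=='r' else r-1.9
            P1=189+9*(u*rr+4*w);P2=189+9*(u*rr-4*w); cv2.line(im,tuple(P1.astype(int).tolist()),tuple(P2.astype(int).tolist()),(255,0,255) if r<10 else (0,255,0),1)
    t.append(im)
cv2.imwrite('pics/ai.png',np.hstack(t)[:,:,::-1])
```

```text
(no output)
```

View pics/ai.png

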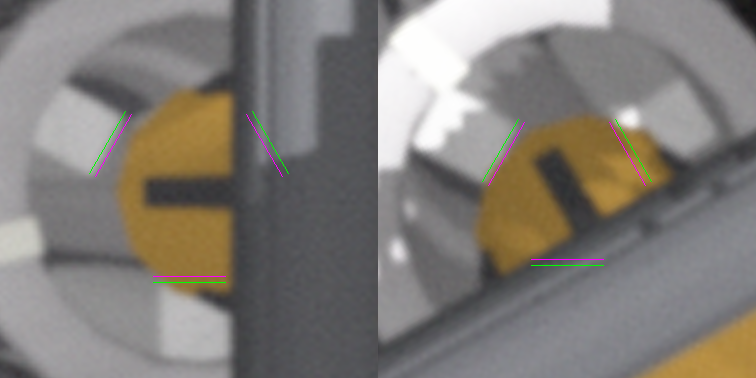

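Run:
```python
from h import *
plan((557.6,-49.2,150,-95),(557.6,-49.2,51,-95))
```

```text
wp (557.6, -49.2, 150, -95) shift [-0.4, -0.7, 49.6] turn [0.15, -0.03, -36.99] dist 50 j6~ 1.57
wp (557.6, -49.2, 51, -95) shift [-0.6, -0.9, 148.6] turn [0.15, -0.03, -36.99] dist 149 j6~ 1.57
```

arm_command(motion=[1,-0.4,-0.6,0,0.1,0,-37,1,-0.4,-0.6,0,0.1,0,-37,1,-0.4,-0.6,0,0.1,0,-37,1,-0.4,-0.6,0,0.1,0,-37,1,-0.4,-0.6,0,0.1,0,-37,1,-0.4,-0.6,50,0.1,0,-37,1,-0.4,-0.6,100,0.1,0,-37,1,-0.4,-0.6,130,0.1,0,-37,1,-0.4,-0.6,148,0.1,0,-37,1,-0.4,-0.6,148,0.1,0,-37,1,-0.4,-0.6,148,0.1,0,-37,1,-0.4,-0.6,148,0.1,0,-37,1,-0.4,-0.6,148,0.1,0,-37])

```text
t: 44.95
eef_pos: [558.7, -49.4, 54.1]
tcp_rot: [-3.138, -0.001, -1.658]
ft_force: [0.3, 0.7, -0.1]
opening: 1.002
```

Run:
```python
from mark import *
mk('ba')
plan((557.6,-49.2,51,-95))
```

```text
44.95 [558.72 -49.42  54.13] yaw -95.0 95.2 F [ 0.3  0.7 -0.1] M [ 0.01  0.04 -0.01] t6 -0.0
wp (557.6, -49.2, 51, -95) shift [-0.1, 1.1, 3.1] turn [-0.18, -0.05, -0.01] dist 3 j6~ 1.57
```

View pics/ba2.png

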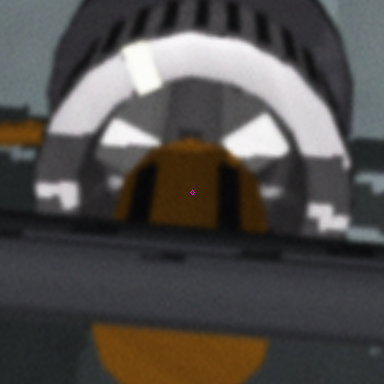

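arm_command(motion=[1,0,1,2.5,-0.1,0,0,1,0,1,2.5,-0.1,0,0,-1,0,1,2.5,-0.1,0,0,-1,0,1,2.5,-0.1,0,0,-1,0,1,2.5,-0.1,0,0,-1,0,1,2.5,-0.1,0,0,-1,0,1,2.5,-0.1,0,0,-1,0,1,2.5,-0.1,0,0])

```text
t: 45.8
eef_pos: [557.3, -49.4, 50.6]
tcp_rot: [3.142, -0.001, -1.658]
ft_force: [-1.2, -7.4, -0.4]
opening: 0.552
```

```bash
python3 -c "
from mark import *
mk('bb')"
```

```text
45.8 [557.31 -49.43  50.64] yaw -95.0 52.4 F [-1.2 -7.4 -0.4] M [-1.2   0.28  0.2 ] t6 0.1
```

arm_command(motion=[-1,0,0,0,0,0,-4,-1,0,0,0,0,0,-8,-1,0,0,0,0,0,-8,-1,0,0,0,0,0,-8,-1,0,0,0,0,0,-8])

```text
t: 46.35
eef_pos: [557.3, -49.6, 50.6]
tcp_rot: [3.141, -0.001, -1.519]
ft_force: [-0.1, -5.1, 0.5]
opening: 0.553
```

```bash
python3 -c "
from mark import *
mk('bc')"
```

```text
46.35 [557.29 -49.58  50.62] yaw -87.0 52.6 F [-0.1 -5.1  0.5] M [-0.9   0.09  0.53] t6 0.56
```

arm_command(motion=[-1,0,0,0,0,0,-4,-1,0,0,0,0,0,-8,-1,0,0,0,0,0,-8,-1,0,0,0,0,0,-8,-1,0,0,0,0,0,-8])

```text
t: 46.9
eef_pos: [557.3, -49.7, 50.6]
tcp_rot: [3.141, -0.001, -1.38]
ft_force: [-0.2, -6.8, -0.4]
opening: 0.552
```

```bash
python3 -c "
from mark import *
mk('bd')"
```

```text
46.9 [557.3  -49.7   50.62] yaw -79.1 52.4 F [-0.2 -6.8 -0.4] M [-1.05  0.1   0.27] t6 0.32
```

```bash
python3 -c "
from mark import *
a=[cv2.imread(f'pics/{n}2.png')[20:220,60:320] for n in('bb','bc','bd')];cv2.imwrite('pics/bcd.png',np.hstack(a))"
```

```text
(no output)
```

View pics/bcd.png

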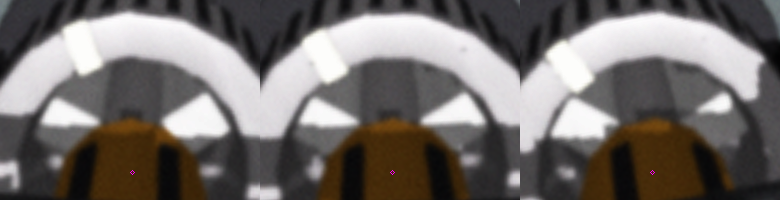

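arm_command(motion=[-1,0,0,0,0,0,-5,-1,0,0,0,0,0,-10,-1,0,0,0,0,0,-10,-1,0,0,0,0,0,-10,-1,0,0,0,0,0,-10])

```text
t: 47.45
eef_pos: [557.4, -49.8, 50.6]
tcp_rot: [3.141, -0.001, -1.206]
ft_force: [-0.3, -7.1, -0.4]
opening: 0.555
```

```bash
python3 -c "
from mark import *
mk('be')"
```

```text
47.45 [557.35 -49.82  50.61] yaw -69.1 52.8 F [-0.3 -7.1 -0.4] M [-1.26  0.19  0.37] t6 0.35
```

arm_command(motion=[-1,0,0,0,0,0,4,-1,0,0,0,0,0,8,-1,0,0,0,0,0,8,-1,0,0,0,0,0,8,-1,0,0,0,0,0,8])

```text
t: 48.0
eef_pos: [557.3, -49.7, 50.6]
tcp_rot: [3.141, -0.001, -1.346]
ft_force: [-1.2, -7.0, -0.0]
opening: 0.551
```

```bash
python3 -c "
from mark import *
mk('bf')"
```

```text
48.0 [557.32 -49.72  50.62] yaw -77.1 52.3 F [-1.2 -7.  -0. ] M [-1.12  0.21 -0.03] t6 -0.01
```

arm_command(motion=[-1,0,0,0,0,0,4,-1,0,0,0,0,0,8,-1,0,0,0,0,0,8,-1,0,0,0,0,0,8,-1,0,0,0,0,0,8])

```text
t: 48.55
eef_pos: [557.3, -49.6, 50.6]
tcp_rot: [3.141, -0.001, -1.485]
ft_force: [-0.2, -6.2, -0.9]
opening: 0.553
```

```bash
python3 -c "
from mark import *
mk('bg')"
```

```text
48.55 [557.28 -49.61  50.61] yaw -85.1 52.6 F [-0.2 -6.2 -0.9] M [-1.03  0.15  0.09] t6 0.1
```

arm_command(motion=[-1,0,0,0,0,0,4,-1,0,0,0,0,0,8,-1,0,0,0,0,0,8,-1,0,0,0,0,0,8,-1,0,0,0,0,0,8])

```text
t: 49.1
eef_pos: [557.3, -49.5, 50.6]
tcp_rot: [3.141, -0.001, -1.624]
ft_force: [-1.4, -5.6, -0.7]
opening: 0.549
```

```bash
python3 -c "
from mark import *
mk('bh')"
```

```text
49.1 [557.28 -49.52  50.61] yaw -93.0 52.2 F [-1.4 -5.6 -0.7] M [-0.88  0.15  0.18] t6 0.13
```

arm_command(motion=[-1,0,0,0,0,0,4,-1,0,0,0,0,0,8,-1,0,0,0,0,0,8,-1,0,0,0,0,0,8,-1,0,0,0,0,0,8])

```text
t: 49.65
eef_pos: [557.3, -49.4, 50.6]
tcp_rot: [3.142, -0.001, -1.761]
ft_force: [-0.7, -4.6, -0.2]
opening: 0.552
```

```bash
python3 -c "
from mark import *
mk('bi')"
```

```text
49.65 [557.29 -49.39  50.62] yaw -100.9 52.5 F [-0.7 -4.6 -0.2] M [-0.83  0.2   0.22] t6 0.29
```

arm_command(motion=[-1,0,0,0,0,0,-6,-1,0,0,0,0,0,-12,-1,0,0,0,0,0,-18,-1,0,0,0,0,0,-24,-1,0,0,0,0,0,-30,-1,0,0,0,0,0,-36,-1,0,0,0,0,0,-42,-1,0,0,0,0,0,-48,-1,0,0,0,0,0,-54,-1,0,0,0,0,0,-60])

```text
t: 50.7
eef_pos: [557.6, -50.1, 50.6]
tcp_rot: [3.141, -0.001, -0.712]
ft_force: [-0.4, -11.0, -2.0]
opening: 0.552
```

```bash
cat > st.py <<'E'
from h import *
s=env.state();print(round(s['t'],2),s['eef_pos'].round(2),'yaw',np.degrees(s['tcp_rot'][2]).round(1),'F',s['ft_force'].round(1),'M',s['moment'].round(2),'t6',s['tau'][5].round(2),'op',round(s['opening']*95,1))
E
python3 st.py
```

```text
50.7 [557.58 -50.11  50.61] yaw -40.8 F [ -0.4 -11.   -2. ] M [-1.98 -0.04 -0.49] t6 1.22 op 52.4
```

arm_command(motion=[-1,0,0,0,0,0,0,-1,0,0,0,0,0,0,-1,0,0,0,0,0,4,-1,0,0,0,0,0,8,-1,0,0,0,0,0,12])

```text
t: 51.2
eef_pos: [557.5, -50.0, 50.6]
tcp_rot: [3.141, -0.001, -0.926]
ft_force: [-0.8, -9.4, -0.8]
opening: 0.549
```

```bash
python3 st.py
```

```text
51.2 [557.5  -49.97  50.61] yaw -53.1 F [-0.8 -9.4 -0.8] M [-1.68  0.07  0.48] t6 -0.69 op 52.1
```

arm_command(motion=[-1,0,0,0,0,0,4,-1,0,0,0,0,0,8])

```text
t: 51.4
eef_pos: [557.4, -49.9, 50.6]
tcp_rot: [3.141, -0.001, -1.066]
ft_force: [-0.8, -9.2, -1.1]
opening: 0.551
```

```bash
python3 st.py
```

```text
51.4 [557.41 -49.91  50.6 ] yaw -61.1 F [-0.8 -9.2 -1.1] M [-1.54  0.11  0.46] t6 -0.69 op 52.3
```

arm_command(motion=[-1,0,0,0,0,0,4,-1,0,0,0,0,0,8])

```text
t: 51.6
eef_pos: [557.4, -49.8, 50.6]
tcp_rot: [3.141, -0.001, -1.205]
ft_force: [-0.7, -8.1, -1.1]
opening: 0.552
```

```bash
python3 st.py
```

```text
51.6 [557.36 -49.78  50.62] yaw -69.0 F [-0.7 -8.1 -1.1] M [-1.43  0.14  0.52] t6 -0.64 op 52.4
```

arm_command(motion=[-1,0,0,0,0,0,4,-1,0,0,0,0,0,8])

```text
t: 51.8
eef_pos: [557.3, -49.7, 50.6]
tcp_rot: [3.141, -0.001, -1.345]
ft_force: [-1.4, -7.6, -0.0]
opening: 0.552
```

```bash
python3 st.py
```

```text
51.8 [557.32 -49.71  50.6 ] yaw -77.0 F [-1.4 -7.6 -0. ] M [-1.25  0.2   0.6 ] t6 -0.55 op 52.4
```

arm_command(motion=[-1,0,0,0,0,0,4,-1,0,0,0,0,0,8])

```text
t: 52.0
eef_pos: [557.3, -49.6, 50.6]
tcp_rot: [3.141, -0.001, -1.484]
ft_force: [-1.3, -6.0, 0.3]
opening: 0.552
```

```bash
python3 st.py
```

```text
52.0 [557.31 -49.62  50.61] yaw -85.0 F [-1.3 -6.   0.3] M [-1.12  0.17  0.76] t6 -0.44 op 52.4
```

arm_command(motion=[-1,0,0,0,0,0,4,-1,0,0,0,0,0,8])

```text
t: 52.2
eef_pos: [557.3, -49.5, 50.6]
tcp_rot: [3.142, -0.001, -1.623]
ft_force: [-0.6, -5.7, -0.6]
opening: 0.551
```

```bash
python3 st.py
```

```text
52.2 [557.33 -49.52  50.63] yaw -93.0 F [-0.6 -5.7 -0.6] M [-0.88  0.14  0.8 ] t6 -0.32 op 52.3
```

arm_command(motion=[-1,0,0,0,0,0,4,-1,0,0,0,0,0,8])

```text
t: 52.4
eef_pos: [557.3, -49.4, 50.6]
tcp_rot: [-3.142, -0.001, -1.763]
ft_force: [-0.6, -4.2, -0.1]
opening: 0.552
```

```bash
python3 st.py
```

```text
52.4 [557.28 -49.41  50.63] yaw -101.0 F [-0.6 -4.2 -0.1] M [-0.7   0.12  0.96] t6 -0.2 op 52.4
```

arm_command(motion=[-1,0,0,0,0,0,4,-1,0,0,0,0,0,8])

```text
t: 52.6
eef_pos: [557.3, -49.3, 50.6]
tcp_rot: [-3.141, -0.001, -1.902]
ft_force: [-0.4, -4.2, -1.0]
opening: 0.554
```

```bash
python3 -c "
from mark import *
mk('ca')"
```

```text
52.6 [557.33 -49.3   50.62] yaw -109.0 52.6 F [-0.4 -4.2 -1. ] M [-0.58  0.04  1.08] t6 -0.08
```

View pics/ca2.png

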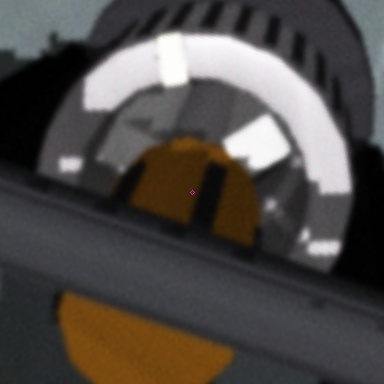

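arm_command(motion=[-1,0,0,0,0,0,0,-1,0,0,0,0,0,-4,-1,0,0,0,0,0,-8,-1,0,0,0,0,0,-11,-1,0,0,0,0,0,-11,-1,0,0,0,0,0,-11,-1,0,0,0,0,0,-11])

```text
t: 53.35
eef_pos: [557.3, -49.5, 50.6]
tcp_rot: [3.142, -0.001, -1.708]
ft_force: [0.0, -5.4, 0.5]
opening: 0.552
```

```bash
python3 st.py
```

```text
53.35 [557.28 -49.45  50.62] yaw -97.8 F [ 0.  -5.4  0.5] M [-0.93  0.13  0.5 ] t6 0.47 op 52.5
```

arm_command(motion=[0.2,0,0,0,0,0,0,0.3,0,0,0,0,0,0,0.5,0,0,0,0,0,0,1,0,0,0,0,0,0,1,0,0,0,0,0,0,1,0,0,0,0,0,0,1,0,0,-50,0,0,0,1,0,0,-100,0,0,0,1,0,0,-140,0,0,0,1,0,0,-140,0,0,0,1,0,0,-140,0,0,0])

```text
t: 54.45
eef_pos: [557.3, -49.1, 191.1]
tcp_rot: [-3.14, -0.001, -1.71]
ft_force: [-0.3, 0.0, -0.0]
opening: 0.998
```

Run:
```python
from mark import *
mk('da')
f=np.load('/tmp/da.npz',allow_pickle=True);c=f['c'].item();d=f['d']
P=cloud(c,d); q=P[(np.hypot(P[:,0]-557,P[:,1]+48)<30)&(P[:,2]>104.5)&(P[:,2]<115)]
print('top',cv2.minEnclosingCircle(q[:,:2].astype(np.float32)),q[:,2].mean())
q=P[(np.hypot(P[:,0]-557,P[:,1]+48)<34)&(P[:,2]>67)&(P[:,2]<73)];print('sleeve',cv2.minEnclosingCircle(q[:,:2].astype(np.float32)))
```

```text
54.45 [557.29 -49.14 191.1 ] yaw -98.0 94.8 F [-0.3  0.  -0. ] M [ 0.08  0.05 -0.02] t6 -0.0
top ((558.0176391601562, -48.345664978027344), 12.789113998413086) 106.39301729139862
sleeve ((557.8306274414062, -48.47426986694336), 27.2814884185791)
```

View pics/da2.png

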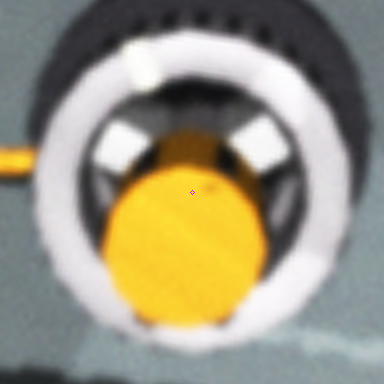

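```bash
cat > gauge.py <<'E'
from h import *
def gauge(c,p,cx=553.2,cy=81.6,save=None,zf=76):
    half,s=32,8; im=ortho(c,p,cx,cy,zf,half,s); hsv=cv2.cvtColor(im,cv2.COLOR_RGB2HSV)
    n=im.shape[0]; ii,jj=np.indices((n,n))
    red=(hsv[...,1]>110)&((hsv[...,0]<10)|(hsv[...,0]>170))&(hsv[...,2]>90)
    X=cx+half-ii/s; Y=cy+half-jj/s
    white=(hsv[...,1]<60)&(im.min(2)>150)
    r=np.hypot(X-cx,Y-cy)
    red&=(r<29)
    yel=(hsv[...,1]>90)&(hsv[...,0]>18)&(hsv[...,0]<38)&(r<8)
    x0,y0=(X[yel].mean(),Y[yel].mean()) if yel.sum()>20 else (cx,cy)
    rr=np.hypot(X-x0,Y-y0)
    rm=red&(rr>12)&(rr<27)
    ra=np.degrees(np.arctan2((Y[rm]-y0).mean(),(X[rm]-x0).mean()))
    th=np.radians(np.arange(-180,180,0.5)); g=cv2.cvtColor(im,cv2.COLOR_RGB2GRAY).astype(np.float32)
    prof=[]
    for t in th:
        R_=np.arange(6,19,.4); u=(half-(y0+R_*np.sin(t)-cy))*s; v=(half-(x0+R_*np.cos(t)-cx))*s
        prof.append(cv2.remap(g,u.astype(np.float32)[None],v.astype(np.float32)[None],cv2.INTER_LINEAR).mean())
    prof=np.array(prof); bad=np.abs(wrap(th-np.radians(ra)))<np.radians(8); pr=prof.copy()
    med=np.median(pr); w=np.clip(med-pr,0,None)
    if np.abs(0)==0:
        k=np.argmin(np.where(bad,999,pr)); win=np.abs(wrap(th-th[k]))<np.radians(6)
        na=np.degrees(th[k]+np.sum(w[win]*wrap(th[win]-th[k]))/w[win].sum())
    print('hub',round(x0,1),round(y0,1),int(yel.sum()),'red npx',int(rm.sum()),'mark',round(ra,1),'needle',round(na,1),'depth',round(med-pr[k],1),'need ccw',round((na-ra+180)%360-180,1))
    if save: cv2.imwrite(save,im[:,:,::-1])
E
python3 - <<'E'
from gauge import *
for n in ['b','g','i','k','n','o','q','s']:
    f=np.load(f'/tmp/{n}.npz',allow_pickle=True)
    try: gauge(f['c'].item(),f['p'],save=f'pics/gg_{n}.png')
    except Exception as e: print(n,e)
E
```

```text
hub 553.1 81.8 223 red npx 1515 mark 97.3 needle -179.1 depth 22.0 need ccw 83.6
hub 551.7 81.4 196 red npx 1897 mark 93.8 needle 178.7 depth 63.9 need ccw 85.0
hub 552.9 81.9 938 red npx 2102 mark 97.3 needle -178.9 depth 69.8 need ccw 83.8
hub 553.1 82.2 865 red npx 1724 mark 97.1 needle -179.4 depth 55.3 need ccw 83.5
hub 553.2 81.6 5 red npx 1762 mark 97.7 needle 179.8 depth 90.2 need ccw 82.1
hub 553.2 81.6 0 red npx 1729 mark 97.6 needle 179.4 depth 78.1 need ccw 81.8
hub 553.7 82.3 1648 red npx 2589 mark 98.8 needle -178.5 depth 193.7 need ccw 82.6
hub 552.3 82.4 1822 red npx 243 mark 95.3 needle -178.3 depth 202.5 need ccw 86.4
```

Run:
```python
from h import *
plan((553,81,150,-98),(553,81,60,-98))
```

```text
wp (553, 81, 150, -98) shift [-128.3, 21.9, 39.9] turn [0.05, -0.03, -0.0] dist 136 j6~ 1.86
wp (553, 81, 60, -98) shift [-128.3, 21.8, 129.9] turn [0.05, -0.03, -0.0] dist 184 j6~ 1.86
```

arm_command(motion=[1,-128.3,21.9,20,0,0,0,1,-128.3,21.9,20,0,0,0,1,-128.3,21.9,20,0,0,0,1,-128.3,21.9,20,0,0,0,1,-128.3,21.9,60,0,0,0,1,-128.3,21.9,100,0,0,0,1,-128.3,21.9,125,0,0,0,1,-128.3,21.9,130,0,0,0,1,-128.3,21.9,130,0,0,0,1,-128.3,21.9,130,0,0,0,1,-128.3,21.9,130,0,0,0])

```text
t: 55.6
eef_pos: [554.1, 80.7, 61.8]
tcp_rot: [-3.14, -0.0, -1.711]
ft_force: [0.3, -1.2, -0.6]
opening: 0.997
```

```bash
python3 st.py; python3 -c "
from h import *
plan((553,81,60,-98))"
```

```text
55.6 [554.1   80.72  61.78] yaw -98.0 F [ 0.3 -1.2 -0.6] M [ 0.08  0.   -0.02] t6 -0.0 op 94.7
wp (553, 81, 60, -98) shift [-0.1, 1.1, 1.8] turn [-0.11, -0.02, -0.01] dist 2 j6~ 1.86
```

arm_command(motion=[1,-0.1,0.7,1,0,0,0,-1,-0.1,0.7,1,0,0,0,-1,-0.1,0.7,1,0,0,0,-1,-0.1,0.7,1,0,0,0,-1,-0.1,0.7,1,0,0,0,-1,-0.1,0.7,1,0,0,0,-1,-0.1,0.7,1,0,0,0])

```text
t: 56.3
eef_pos: [552.7, 80.5, 59.5]
tcp_rot: [3.141, -0.002, -1.71]
ft_force: [-0.3, -1.3, -0.1]
opening: 0.582
```

```bash
python3 st.py
python3 - <<'E'
from look import *
look('ea')
E
```

```text
56.3 [552.68  80.46  59.54] yaw -98.0 F [-0.3 -1.3 -0.1] M [-0.17  0.1  -0.02] t6 -0.01 op 55.3
```

View pics/ea.png

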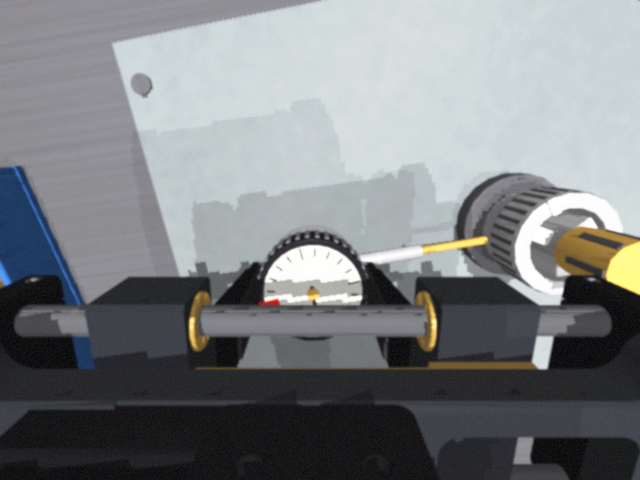

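arm_command(motion=[-1,0,0,0,0,0,-6,-1,0,0,0,0,0,-12,-1,0,0,0,0,0,-18,-1,0,0,0,0,0,-24,-1,0,0,0,0,0,-30,-1,0,0,0,0,0,-36,-1,0,0,0,0,0,-42,-1,0,0,0,0,0,-48,-1,0,0,0,0,0,-54,-1,0,0,0,0,0,-60,-1,0,0,0,0,0,-66,-1,0,0,0,0,0,-72,-1,0,0,0,0,0,-78,-1,0,0,0,0,0,-81,-1,0,0,0,0,0,-83,-1,0,0,0,0,0,-83,-1,0,0,0,0,0,-83])

```text
t: 58.05
eef_pos: [553.3, 79.7, 59.6]
tcp_rot: [3.14, -0.001, -0.261]
ft_force: [2.4, -10.3, -0.8]
opening: 0.58
```

```bash
python3 st.py
python3 - <<'E'
from look import *
look('eb')
E
```

```text
58.05 [553.27  79.73  59.56] yaw -15.0 F [  2.4 -10.3  -0.8] M [-2.03 -0.34  0.04] t6 0.01 op 55.1
```

View pics/eb.png

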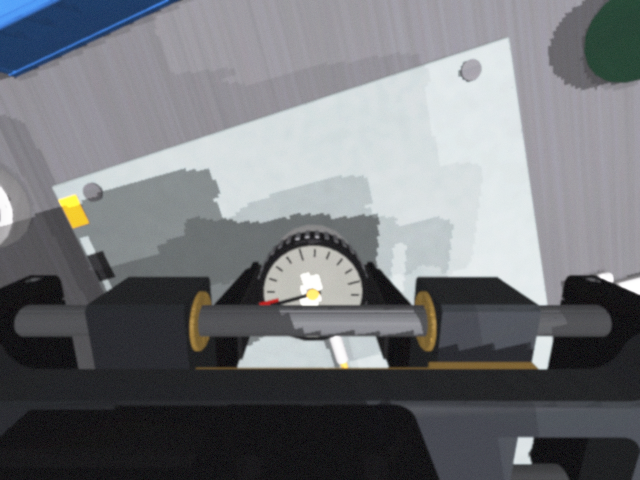

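arm_command(motion=[0.3,0,0,0,0,0,0,0.5,0,0,0,0,0,0,1,0,0,0,0,0,0,1,0,0,0,0,0,0,1,0,0,-40,0,0,0,1,0,0,-80,0,0,0,1,0,40,-80,0,0,0,1,0,60,-80,0,0,0,1,0,60,-80,0,0,0,1,0,60,-80,0,0,0])

```text
t: 59.1
eef_pos: [537.4, 23.2, 139.6]
tcp_rot: [3.141, -0.0, -0.263]
ft_force: [0.6, 0.4, 0.5]
opening: 1.003
```

```bash
python3 st.py
python3 - <<'E'
from look import *
from gauge import *
c,p,d=look('ec'); gauge(c,p,save='pics/ec_g.png')
c=env.calibration('wrist')
for n in('zero_mark','needle_tip','gauge_top'):
    print(n,[(round(q['confidence'],2),np.round(at_z(c,q['location'],76)[:2],1).tolist()) for q in env.spot_point('wrist',n)[:3]])
E
```

```text
59.1 [537.38  23.2  139.64] yaw -15.1 F [0.6 0.4 0.5] M [-0.02 -0.06 -0.01] t6 -0.08 op 95.3
hub 552.8 81.4 866 red npx 2254 mark -179.1 needle 176.8 depth 3.8 need ccw -4.1
zero_mark [(0.8, [530.7, 81.0])]
needle_tip [(0.57, [528.1, 81.9]), (0.44, [531.9, 80.1])]
gauge_top [(0.67, [553.8, 81.5])]
```

View pics/ec_g.png

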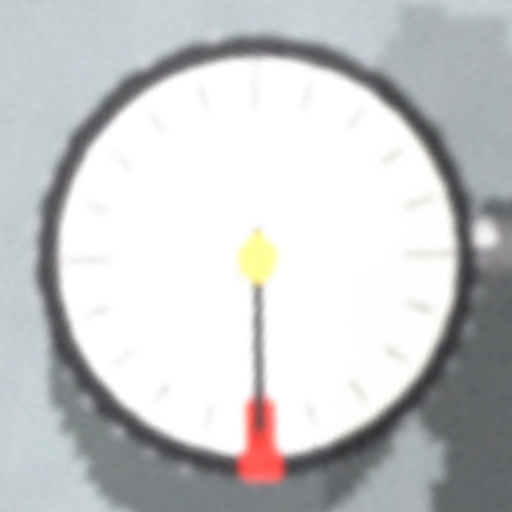

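View pics/ec.png

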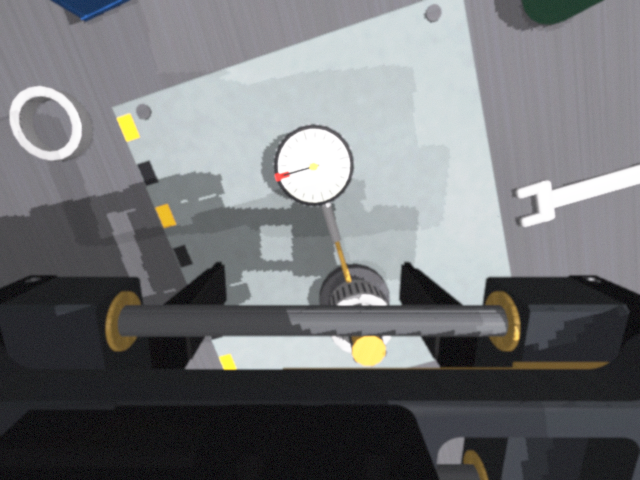

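arm_command(motion=[1,0,0,-50,0,0,0,1,0,0,-100,0,0,0,1,0,0,-150,0,0,0,1,-30,-30,-150,0,0,30,1,-30,-30,-150,0,0,60,1,-30,-30,-150,0,0,75,1,-30,-30,-150,0,0,75,1,-30,-30,-150,0,0,75,1,-30,-30,-150,0,0,75,1,-30,-30,-150,0,0,75,1,-30,-30,-150,0,0,75,1,-30,-30,-150,0,0,75,1,-30,-30,-150,0,0,75,1,-30,-30,-150,0,0,75])

```text
t: 60.7
eef_pos: [516.1, 60.4, 289.4]
tcp_rot: [3.141, -0.001, -1.567]
ft_force: [-0.5, 0.1, 0.1]
opening: 1.0
```

```bash
python3 st.py
python3 - <<'E'
from mark import *
from gauge import *
mk('fa')
f=np.load('/tmp/fa.npz',allow_pickle=True);c=f['c'].item();d=f['d'];gauge(c,f['p'])
P=cloud(c,d); q=P[(np.hypot(P[:,0]-557,P[:,1]+48)<30)&(P[:,2]>104)&(P[:,2]<115)]
print('top',cv2.minEnclosingCircle(q[:,:2].astype(np.float32)),q[:,2].mean())
q=P[(np.hypot(P[:,0]-557,P[:,1]+48)<34)&(P[:,2]>67)&(P[:,2]<73)];print('sleeve',cv2.minEnclosingCircle(q[:,:2].astype(np.float32)))
for cam in ('scene','side'): cv2.imwrite(f'pics/f_{cam}.png',env.read_camera(cam)[0][:,:,::-1])
E
```

```text
60.7 [516.07  60.36 289.42] yaw -89.8 F [-0.5  0.1  0.1] M [0.04 0.01 0.07] t6 0.26 op 95.0
60.7 [516.07  60.36 289.42] yaw -89.8 95.0 F [-0.5  0.1  0.1] M [0.04 0.01 0.07] t6 0.26
hub 552.7 81.7 759 red npx 2122 mark -178.8 needle -173.2 depth 10.3 need ccw 5.7
top ((557.7669677734375, -48.12016677856445), 12.633238792419434) 106.36454814956309
sleeve ((557.8074340820312, -48.33308410644531), 27.330638885498047)
```

View pics/fa.png

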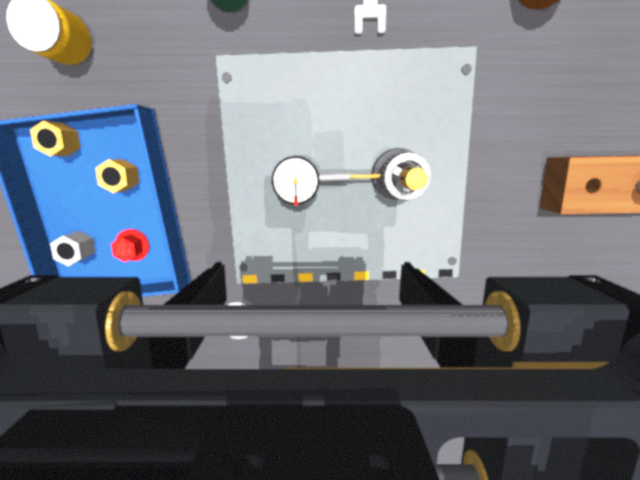

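View pics/f_scene.png

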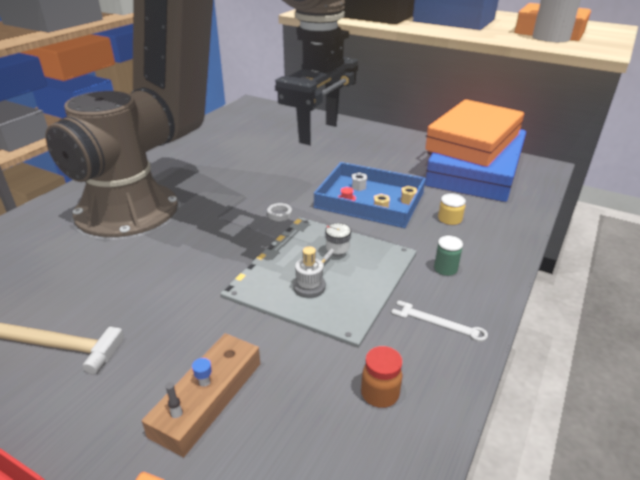

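View pics/fa2.png

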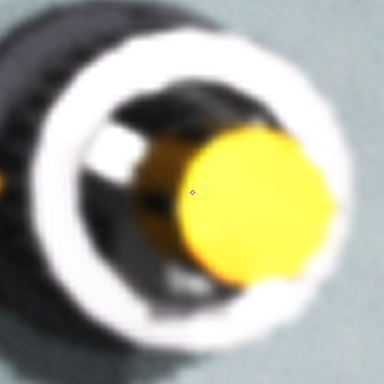

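View pics/f_side.png

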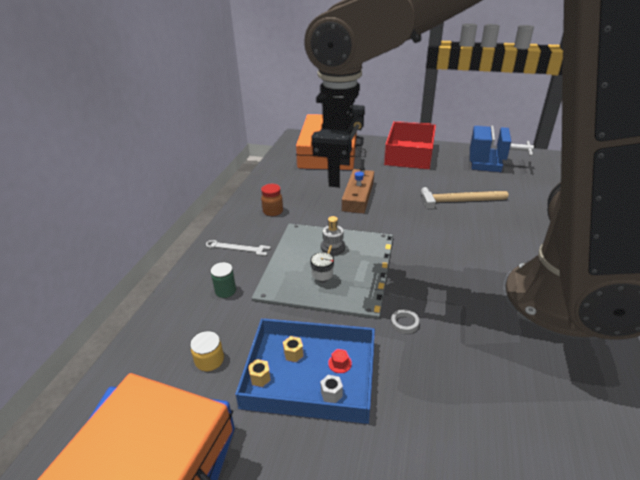

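```bash
python3 -c "
from cell import env
print(env.job_done()); print(env.state()['t'])"
```

```text
the job is handed in; nothing more can be done
None
the job is handed in; nothing more can be done
```

I did the job in the order asked and handed it in at about 61 s of the 210 s allowed. One point is not fully certain: how far past "firm" the chuck's grip on the cutter is.

- **Clearing:** The red cap and all three loose nuts are in the blue tray and the fixture plate is clear. One gold nut was later knocked a few centimetres aside, but it is still in the tray.
- **Cutter:** It stands on the chuck floor with its head on the chuck's axis to within 0.3 mm and its top at about 106 mm, so it is upright.
- **Sleeve:** When the gripper first let go, the sleeve sprang back about 25°. I gripped it again twice, once turning it back partway to measure its torque and then retightening. From the angle at which the torque began to rise, it now rests at about 2.8 rad. That is only just past the 2.75 rad given for a firm grip, and my estimate could be off by about 0.07 rad. Pushed further, it springs back to the same place each time. A rough estimate of the sleeve's starting angle from the jaw pictures scattered between about 2.6 and 2.95 rad. I did not test the grip by pulling or twisting the cutter.
- **Gauge:** I turned the bezel 83° counter-clockwise. In a close picture the needle's tip lies over the middle of the red zero mark, within about 1°. My automatic needle reading cannot be used once the needle is over the mark, so this check was by eye and by the trained networks' point positions.
- **Everything else:** In the last pictures the other two tools are still in the rack, the rest of the bench looks undisturbed, and the robot is touching nothing.

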